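Hang the ring gauge on the hook inside the low gauge cabinet

TASK

Pick up the wooden-handled ring gauge from the bench and hang it by its ring on the orange hook inside the low green cabinet: tip it ring-up to reach in under the front lip and the roof, feel for the hook's back plate, and lower the ring over the hook. Let go so that it hangs freely from the hook and comes to rest. Push only gently against the cabinet and its hook, and leave the goblet, the bobbin and the gouge where they are.

Things in the scene. Friction and masses are not known exactly. Their poses are not given: they have to be found in the camera images.
- gauge_grip (a point): Centre of the gauge's pale wooden handle: a bar 120 mm long (along its x), 22 mm wide (y), 20 mm thick (z), brass band near the ring end. The gauge is one rigid piece of 0.11 to 0.2 kg and starts lying flat on the bench, handle centre 10 mm up, z up. +x points along the handle towards the ring.
- gauge_ring (a point): Centre of the gauge's steel ring, 135 mm from the handle's centre along +x, same axes as gauge_grip. Bent from 7 mm round rod: hole 32 mm, outside 46 mm, hole axis along the gauge's z. A steel neck 12 mm wide, 6 mm thick joins it to the handle.
- cabinet: Low green cabinet fixed to the bench, 130 mm deep (x), 220 wide (y), 325 high (z); front (-x) open towards the robot, back open too. Origin: centre of its underside; x points inwards, z up. Side walls 10 mm, wooden floor 12 mm, clear roof with underside at z = 313 mm. Pushes of the gauge or robot on it or its hook must stay under 12 N.
- cabinet_lip (a point): Middle of the lower edge of the green lip that hangs from the roof's front edge across the opening: at cabinet x = -62, y = 0, z = 263 mm, 6 mm thick, running across the full width. Things go in beneath it. Axes as the cabinet's.
- hook_zone (a point): Point fixed in the cabinet at x = 24, y = 0, z = 245 mm: the middle of the range of depths where the hook bar may be clamped. The steel plate (50 mm wide, z = 225 to 310 mm) carries the hook on its front face, which lies anywhere from 22 mm before to 22 mm beyond this point, new each time, not measured: feel or see it. It is clamped firm. Axes as the cabinet's.
- hook_shape (a point): Same point as hook_zone, for the hook's shape: orange 7 mm rod at y = 0, level from the plate's front face towards the opening at z = 245 mm, turning straight up 15.5 mm (rod centre) before the plate, tip ending at z = 261 mm. Gap from plate to upturned tip: 12 mm. Below, flush with the plate's face, a rubber rest (z = 76 to 94 mm) stops the handle's swing. Hung ring's centre: near z = 233 mm.
- goblet: Turned wooden goblet standing on the bench, 60 mm across, 85 mm high; origin under its centre. Leave alone.
- bobbin: Turned wooden bobbin standing on the bench, 56 mm across, 60 mm high; origin under its centre. Leave alone.
- gouge: Turning gouge lying on the bench, dark wooden handle 150 mm long towards its -x and dark steel blade 130 mm towards +x, 26 mm wide, 24 mm high; origin under the joint of handle and blade. Leave alone.

How it is judged (in metres and radians):
On the way:
1. the gauge is lifted off the bench (height (world z) of gauge_grip above 0.07 m), for 0.1 s.
At the end, for the whole second after the job is handed in: The gauge hangs on the hook: ring centre 222 to 240 mm high, within 20 mm of the cabinet's middle line and from 25 mm in front to 46 mm behind its centre; handle down within 0.25 rad of vertical; borne by the cabinet (over 0.3 N); slower than 0.08 m/s and 0.8 rad/s (x of gauge_ring in the frame of cabinet between -0.025 and 0.046 m and y of gauge_ring in the frame of cabinet between -0.02 and 0.02 m and z of gauge_ring in the frame of cabinet between 0.222 and 0.24 m and angle between gauge_ring's own x axis and vertical below 0.25 rad and contact force between gauge and cabinet above 0.3 N and linear speed of gauge below 0.08 m/s and angular speed of gauge below 0.8 rad/s); the robot touches nothing.
It fails at once if while the fingers hold it, the gauge is pushed against the cabinet or its hook with more than 12 N (contact force between gauge and cabinet above 12 N and contact force between the fingers and gauge above 1 N).
It fails at once if the robot pushes against the cabinet with more than 12 N (contact force between any of the arm, the fingers and cabinet above 12 N).
It fails at once if the goblet, the bobbin or the gouge is moved by more than 30 mm (distance of any of goblet, bobbin, gouge from where it was at the start of the episode above 0.03 m).
It also fails if it takes over 67 s, if anything falls off the work surface, if the arm or the gripper's body presses on something with over 40 N, if the wrist force passes 120 N, or if a joint passes its speed limit or range.

ROBOT

A 6-joint arm with a two-finger parallel gripper is mounted at the origin on the work surface. World frame = base frame: x ahead of the robot, y to its left, z up, the work surface at z = 0. Lengths are in mm, angles in degrees, forces in N, time in s.
With the tool pointing down it reaches from about 350 to 850 mm from the base axis. Payload 8.1 kg.
Tool frame: the origin (TCP) lies midway between the tips of the shut fingers; the grasp point (between the pads) lies 19 mm behind it (hold_point_z is the distance from the TCP to the grasp point, in mm); z points along the fingers, y is the direction in which the jaws open and shut (so a half turn about z gives the same grasp; the last joint's range is limited). The gripper opens to 85 mm and grips with 20 to 120 N. Pads are 22 mm wide; open, the fingers measure 114 mm over their backs; the gripper's body (76 mm by 85 mm) begins 54 mm behind the grasp point. The pads swing forward as they close: fully open they stand 13 mm farther back than shut.
Start: joints at [69.878, 7.471, 85.268, -0, 87.261, -4.893], TCP at [157.587, 578.94, 231.292] pointing down, gripper open.
Joint ranges: [-169.43, 169.43], [-51.17, 129.36], [1.28, 143.12], [-76.62, 256.62], [0, 156.53], [-152.29, 152.29]. Speed limits (degrees/s): [136.94, 136.94, 159.86, 180, 180, 180].

INTERFACE

Orientations are given as [roll, pitch, yaw] about the fixed x, y, z axes, in that order (R = Rz(yaw) Ry(pitch) Rx(roll)).
In Python, from bench import sense, snapshot, camera_params, hand_in, hold_point_z gives the robot as it stands.
- The arm moves only by the tool servo_tool, never from a script. Its argument "motion" is a list of rows, each a list of 7 numbers: the finger opening in mm, from 0 to 85.4, then the shift along the tool's x, y, z in mm, then the turn, a rotation vector about the tool's x, y, z in rad. A call has 1 to 10 rows; each row shifts and turns the pose as measured when the row begins, along the tool's axes as they then stand; what a row does not reach is not made up. A row lasts 1/10 s, in which the tool goes at most 50 mm and 8.59 degrees, less where a joint would pass 70% of its speed; a pose out of reach is approached as far as the arm can. A call with a gripper value outside its range is refused whole. The fingers move at their own pace and stop on an object; "force" is the grip in N (left out, the last holds). Time passes only in rows, so rows that do not move let the fingers close. It gives the time, the measured TCP pose, the force and the opening at its end, in the units of the state.
- sense(): the state, without advancing time (a new reading comes with each control period).
- snapshot(name): name is "scene" or "top" or "wrist"; returns the picture (480x640x3 uint8, blue, green, red); there is no depth.
- camera_params(name): a dict with "fx", "fy", "cx", "cy" (pixels), "R" (3x3) and "t" (3): a world point X has camera coordinates R X + t; the wrist camera has in their place "tool_from_camera" (4x4, takes a point from camera to tool coordinates, whose origin is the TCP and whose axes are the flange's). Camera axes: x right, y down, z forward; pixel columns grow to the right and rows downward; lengths in mm; the calibration is good to about 2 mm. A picture is of the moment at which its call begins: read the wrist's pose just before it. camera_params takes no time and is no camera call.
- hand_in(): hands the job in, once; it reports no verdict.
The state is a dict: "time": time; "joint_pos": joint angles; "qd": joint speeds; "joint_efforts": joint torques, N m; "tool_pos": TCP position; "tcp_rot": TCP orientation; "ft_force": force on the tool from outside, world axes, zero at the start; "wrist_torque": the same for the moment, N m; "finger_gap": finger opening in mm.
Only numpy, scipy, OpenCV 4.12 (cv2) and the standard library are available. Lean on these libraries where they do the work, as an engineer would, in place of code of your own. Each camera call takes 0.05 s, during which the arm holds its last target. There are 200 camera calls.

## Working session

There is one attempt and no reset: what is moved stays moved. The work goes in short steps, Python scripts to look and compute and a tool call to move; the robot and the scene stay as the last step left them, time stands still between calls to the robot, and variables do not carry over. Pictures are saved under pics/ and viewed, about 8 in all and at most 12, crops included, and the job is handed in when it is done.

Besides the shell and the picture viewer there is one more tool, called as name(argument=value, ...) on one line, values as JSON. servo_tool: Moves the arm, as the interface text tells. Its arguments: {"type":"object","properties":{"motion":{"type":"array"},"force":{"type":"number"}},"required":["motion"]}

```bash
mkdir -p pics
python3 - <<'E'
from bench import *
import cv2
s=sense();print(s, hold_point_z)
for n in("scene","top"):
    cv2.imwrite(f"pics/{n}0.png",snapshot(n));print(n,camera_params(n))
print(camera_params("wrist"))
E
```

```text
{'time': 0.0, 'joint_pos': array([ 6.98755171e+01,  7.51504958e+00,  8.53290787e+01, -8.41194138e-04,
        8.72620706e+01, -4.89499053e+00]), 'qd': array([-0.10455639,  0.07255619, -0.04376951, -0.0146464 ,  0.01539926,
        0.009341  ]), 'joint_efforts': array([ 5.75755439e-04, -5.69416094e+01, -5.00538969e+01, -3.64798707e-04,
        1.51323300e-02, -3.22901087e-05]), 'tool_pos': array([157.4244069 , 578.40879021, 230.24697075]), 'tcp_rot': array([-1.79894117e+02, -8.22483076e-03,  1.64770541e+02]), 'ft_force': array([ 1.49768122, -0.50051999,  0.13230478]), 'wrist_torque': array([-0.01443567,  0.03287261,  0.06204282]), 'finger_gap': 85.68515627741947} 18.700000000000003
scene {'fx': 522.210912809362, 'fy': 522.210912809362, 'cx': 324.5222731699709, 'cy': 247.67715464494515, 'R': array([[-4.84461013e-01,  8.74812590e-01,  6.78068739e-04],
       [ 6.51013741e-01,  3.61041359e-01, -6.67705209e-01],
       [-5.84361734e-01, -3.23035710e-01, -7.44425479e-01]]), 't': array([ 383.31964076, -243.73783989, 1721.29462512])}
top {'fx': 592.4314622705587, 'fy': 592.4314622705587, 'cx': 315.00964771987395, 'cy': 243.88612024142842, 'R': array([[ 0.00430214, -0.99998375,  0.00374158],
       [-0.99866955, -0.0044887 , -0.05137098],
       [ 0.05138694, -0.0035156 , -0.99867263]]), 't': array([ -92.84223251,  579.52361479, 1497.39911739])}
{'fx': 380.73847021274315, 'fy': 380.73847021274315, 'cx': 314.1527278523445, 'cy': 240.83661068408304, 'tool_from_camera': array([[-2.61006976e-04, -9.60281832e-01, -2.79031781e-01,
         7.13761921e+01],
       [ 9.99999932e-01, -3.23717889e-04,  1.78665848e-04,
        -8.13575223e-02],
       [-2.61897147e-04, -2.79031715e-01,  9.60281851e-01,
        -1.42869601e+02],
       [ 0.00000000e+00,  0.00000000e+00,  0.00000000e+00,
         1.00000000e+00]])}
```

View pics/scene0.png

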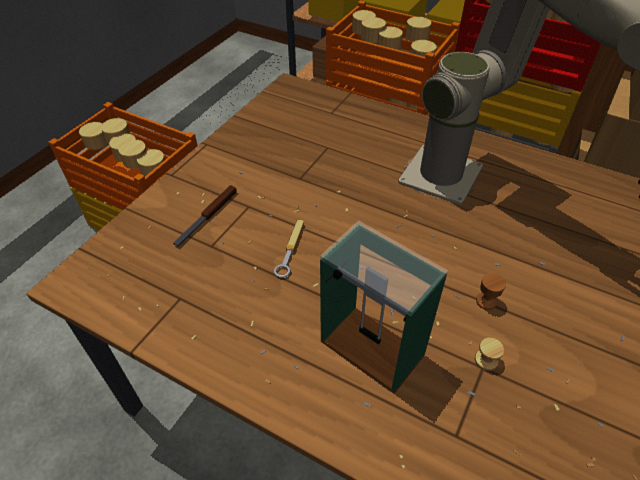

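View pics/top0.png

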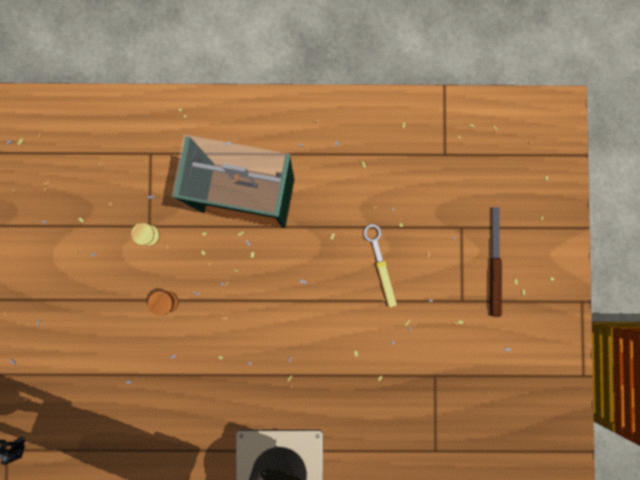

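The scene view shows the gauge at about (290,250), the cabinet at (385,300), and the goblet and bobbin on the right. In the top view the gauge handle runs (392,304) to (381,263) with its ring at (372,233). The cabinet roof is around (235,178) and the gouge at (495,260). I'll measure and zoom in on the cabinet.

```bash
cat > h.py <<'E'
import numpy as np, cv2
from bench import *
from scipy.spatial.transform import Rotation as Ro
def ray(n,px):
    p=camera_params(n);d=np.array([(px[0]-p['cx'])/p['fx'],(px[1]-p['cy'])/p['fy'],1])
    return -p['R'].T@p['t'], p['R'].T@d
def onz(n,px,z):
    o,d=ray(n,px);return o+d*(z-o[2])/d[2]
def proj(n,X):
    p=camera_params(n);c=p['R']@np.array(X,float)+p['t'];return [p['fx']*c[0]/c[2]+p['cx'],p['fy']*c[1]/c[2]+p['cy']]
E
python3 - <<'E'
from h import *
t=cv2.imread('pics/top0.png');s=cv2.imread('pics/scene0.png')
hsv=cv2.cvtColor(t,cv2.COLOR_BGR2HSV)
m=np.zeros(t.shape[:2],np.uint8);m[250:315,365:405]=cv2.inRange(hsv,(22,90,140),(35,255,255))[250:315,365:405]
c=max(cv2.findContours(m,0,1)[0],key=cv2.contourArea)
r=cv2.minAreaRect(c);print(r);b=onz('top',r[0],20);print('handle',b)
pts=np.array([onz('top',q,20) for q in cv2.boxPoints(r)]);print(pts)
g=cv2.inRange(hsv,(0,0,110),(180,70,255));mm=np.zeros_like(g);mm[220:246,360:386]=g[220:246,360:386]
c=max(cv2.findContours(mm,0,1)[0],key=cv2.contourArea);(cc,rad)=cv2.minEnclosingCircle(c[c[:,0,1]<243]);print('ring',cc,rad,onz('top',cc,13))
a=cv2.resize(t[125:235,160:310],(800,587),interpolation=cv2.INTER_CUBIC)
b=cv2.resize(s[215:395,310:455],(800,993),interpolation=cv2.INTER_CUBIC)
cv2.imwrite('pics/c1.png',cv2.resize(np.hstack([cv2.copyMakeBorder(a,0,406,0,0,0),b]),(800,496)))
E
```

```text
((386.0099792480469, 283.483154296875), (46.10026550292969, 8.744108200073242), 75.57923126220703)
handle [ 479.890081   -270.83979782   20.        ]
[[ 533.64014634 -245.57697088   20.        ]
 [ 539.26893778 -267.11960612   20.        ]
 [ 426.33055318 -296.01309479   20.        ]
 [ 420.75033298 -274.54503557   20.        ]]
ring (372.04412841796875, 233.56617736816406) 9.782227516174316 [ 607.13962363 -236.17648504   13.        ]
```

View pics/c1.png

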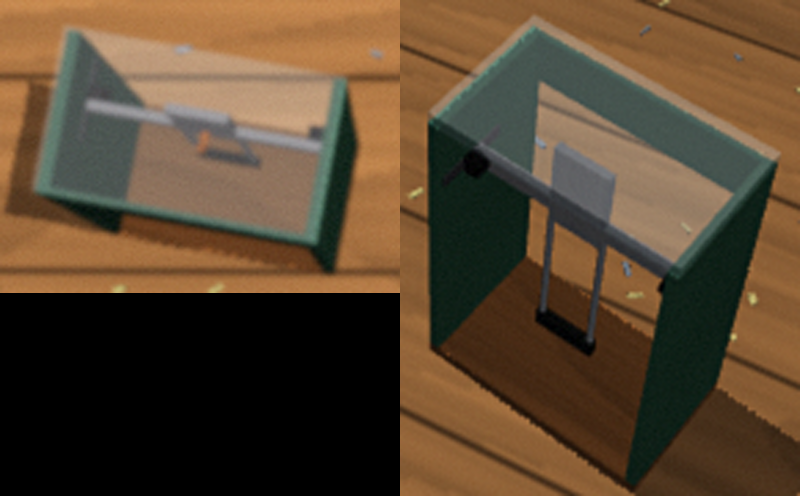

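The left half shows the roof corners and the orange hook at crop (205,145). The right half shows the plate and clamp bar from behind. Next I'll compute the cabinet pose and hook depth.

Run:
```python
from h import *
t=cv2.imread('pics/top0.png')
f=lambda u,v:(160+u/2.667,125+v/2.667)
BL,BR,FR,FL=[onz('top',f(*q),325)[:2] for q in((65,28),(348,78),(317,243),(38,190))]
print(BL,BR,FR,FL,'w',np.linalg.norm(BL-BR),np.linalg.norm(FL-FR),'d',np.linalg.norm(BL-FL),np.linalg.norm(BR-FR))
c=(BL+BR+FL+FR)/4
yv=(BL-BR)+(FL-FR);yaw=np.arctan2(yv[1],yv[0])-np.pi/2
xv=BL-FL+BR-FR
print('cab',c,np.degrees(yaw),np.degrees(np.arctan2(xv[1],xv[0])))
hsv=cv2.cvtColor(t,cv2.COLOR_BGR2HSV)
sub=hsv[165:190,225:250];m=cv2.inRange(sub,(0,150,150),(16,255,255));ys,xs=np.nonzero(m);print(len(xs),list(zip(xs+225,ys+165)))
R2=np.array([[np.cos(yaw),np.sin(yaw)],[-np.sin(yaw),np.cos(yaw)]])
h=(xs.mean()+225,ys.mean()+165)
for z in(245,253,261):print('hook cab xy',z,R2@(onz('top',h,z)[:2]-c))
for q in((165,105),(228,121),(175,121),(236,138)):print(q,R2@(onz('top',f(*q),310)[:2]-c))
print('cam',ray('top',(0,0))[0])
# scene: roof corners in composite right half scale 800/145/2, offs
g=lambda u,v:(310+(u-400)/2.759,215+v/2.759)
for q in((535,18),(778,155),(432,120),(675,275)):print('scene',onz('scene',g(*q),325))
for q in((555,145),(613,180)):
  print('plate top scene',R2@(onz('scene',g(*q),310)[:2]-c))
```

```text
[784.90576724 179.13078127] [747.28365273 -38.26282339] [620.20005791 -15.44547941] [659.81140604 197.77033606] w 220.62502770597422 216.86411152531528 d 126.47542135636658 129.11572816821325
cab [703.05022098  80.79820363] -10.16836837956092 -9.335659525070225
0 []
hook cab xy 245 [nan nan]
hook cab xy 253 [nan nan]
hook cab xy 261 [nan nan]
(165, 105) [20.95276046 27.36038613]
(228, 121) [ 17.52930017 -22.98167042]
(175, 121) [10.08201675 17.38608356]
(236, 138) [  5.61700113 -31.549748  ]
cam [ 502.20525729  -84.97516475 1525.52958606]
scene [626.11767507  -7.63684265 325.        ]
scene [665.09254311 204.60562872 325.        ]
scene [755.76589915 -26.58761062 325.        ]
scene [795.97661367 180.54992924 325.        ]
plate top scene [ 22.84678894 -19.88284684]
plate top scene [22.95121346 31.36219956]<stdin>:13: RuntimeWarning: Mean of empty slice.
  ret = ret.dtype.type(ret / rcount)
```

```bash
cat >> h.py <<'E'
def Rt(s): return Ro.from_euler('xyz',s['tcp_rot'],degrees=True)
def plan(p1,R1,n,g,start=None):
    s=sense();p0,R0=(s['tool_pos'],Rt(s)) if start is None else start
    rv=(R0.inv()*R1).as_rotvec();print('dist',np.linalg.norm(p1-p0).round(),'ang',np.degrees(np.linalg.norm(rv)).round(),'per row',(np.linalg.norm(p1-p0)/n).round(),(np.degrees(np.linalg.norm(rv))/n).round(1))
    for k in range(n):
        Rk=R0*Ro.from_rotvec(rv*k/n)
        d=Rk.inv().apply((np.array(p1)-p0)/n)
        print([g]+[round(float(v),1) for v in d]+[round(float(v),3) for v in rv/n],end=',')
    print();return np.array(p1,float),R1
def down(yaw): return Ro.from_euler('xyz',[180,0,yaw],degrees=True)
def show():
    s=sense();print({k:np.round(s[k],1) for k in('time','joint_pos','tool_pos','tcp_rot','ft_force','finger_gap')})
    open('log.txt','a').write(' '.join(map(str,list(s['joint_pos'])+list(s['tool_pos'])+list(Rt(s).as_quat())))+'\n')
E
python3 - <<'E'
from h import *
show()
a=plan(np.array([430,100,300.]),down(-180),10,85)
b=plan(np.array([430,-270,300.]),down(-165),8,85,a)
E
```

```text
{'time': np.float64(0.1), 'joint_pos': array([69.9,  7.5, 85.3,  0. , 87.3, -4.9]), 'tool_pos': array([157.4, 578.5, 230.3]), 'tcp_rot': array([-179.9,   -0. ,  164.8]), 'ft_force': array([-0.3,  1.2, -0.5]), 'finger_gap': np.float64(85.2)}
dist 555.0 ang 15.0 per row 56.0 1.5
[85, -38.9, -39.0, -6.9, -0.0, -0.0, -0.027],[85, -37.8, -40.0, -6.9, -0.0, -0.0, -0.027],[85, -36.7, -41.0, -6.9, -0.0, -0.0, -0.027],[85, -35.6, -42.0, -6.9, -0.0, -0.0, -0.027],[85, -34.5, -42.9, -6.9, -0.0, -0.0, -0.027],[85, -33.4, -43.8, -6.9, -0.0, -0.0, -0.027],[85, -32.2, -44.7, -6.9, -0.0, -0.0, -0.027],[85, -31.0, -45.5, -6.9, -0.0, -0.0, -0.027],[85, -29.8, -46.3, -7.0, -0.0, -0.0, -0.027],[85, -28.5, -47.1, -7.0, -0.0, -0.0, -0.027],
dist 370.0 ang 15.0 per row 46.0 1.9
[85, 0.0, -46.2, -0.0, 0.0, 0.0, -0.033],[85, 1.5, -46.2, -0.0, 0.0, 0.0, -0.033],[85, 3.0, -46.2, -0.0, 0.0, 0.0, -0.033],[85, 4.5, -46.0, -0.0, 0.0, 0.0, -0.033],[85, 6.0, -45.9, -0.0, 0.0, 0.0, -0.033],[85, 7.5, -45.6, -0.0, 0.0, 0.0, -0.033],[85, 9.0, -45.4, -0.0, 0.0, 0.0, -0.033],[85, 10.5, -45.0, -0.0, 0.0, 0.0, -0.033],
```

servo_tool(motion=[[85,-35,-35,-7,0,0,-0.027],[85,-34,-36,-7,0,0,-0.027],[85,-33,-37,-7,0,0,-0.027],[85,-32,-38,-7,0,0,-0.027],[85,-31,-39,-7,0,0,-0.027],[85,-30,-40,-7,0,0,-0.027],[85,-29,-40,-7,0,0,-0.027],[85,-28,-40,-7,0,0,-0.027],[85,-27,-41,-7,0,0,-0.027],[85,-26,-42,-7,0,0,-0.027]])

```text
time: 1.1
tool_pos: [402.8, 148.6, 294.5]
tcp_rot: [-179.4, -0.4, -178.5]
ft_force: [-0.6, 0.1, -0.7]
finger_gap: 85.0
```

servo_tool(motion=[[85,-5,-46,0,0,0,-0.033],[85,-5,-46,0,0,0,-0.033],[85,-5,-46,0,0,0,-0.033],[85,0,-46,0,0,0,-0.033],[85,0,-46,0,0,0,-0.033],[85,5,-46,0,0,0,-0.033],[85,7,-45,0,0,0,-0.033],[85,9,-45,0,0,0,-0.033],[85,10,-45,0,0,0,0],[85,10,-45,0,0,0,0]])

```text
time: 2.1
tool_pos: [456.5, -328.1, 297.2]
tcp_rot: [-179.6, -0.6, -162.8]
ft_force: [1.2, 0.8, 0.4]
finger_gap: 85.2
```

Run:
```python
from h import *
show()
plan(np.array([430,-270,300.]),down(-165),5,85)
```

```text
{'time': np.float64(2.1), 'joint_pos': array([ -40.5,    0.6,   85.7,   -0.7,   93.7, -147.8]), 'tool_pos': array([ 456.5, -328.1,  297.2]), 'tcp_rot': array([-179.6,   -0.6, -162.8]), 'ft_force': array([1.2, 0.8, 0.4]), 'finger_gap': np.float64(85.2)}
dist 64.0 ang 2.0 per row 13.0 0.5
[85, 1.6, 12.7, -0.6, -0.001, -0.002, 0.008],[85, 1.7, 12.6, -0.6, -0.001, -0.002, 0.008],[85, 1.8, 12.6, -0.6, -0.001, -0.002, 0.008],[85, 1.9, 12.6, -0.6, -0.001, -0.002, 0.008],[85, 2.0, 12.6, -0.6, -0.001, -0.002, 0.008],
```

servo_tool(motion=[[85,2,13,-1,0,0,0.008],[85,2,13,-1,0,0,0.008],[85,2,13,0,0,0,0.008],[85,2,13,0,0,0,0.008],[85,2,13,0,0,0,0.008]])

```text
time: 2.6
tool_pos: [425.2, -269.1, 293.1]
tcp_rot: [180.0, -0.9, -165.6]
ft_force: [0.6, -0.4, 0.5]
finger_gap: 84.8
```

Run:
```python
from h import *
show();s=sense()
im=snapshot('wrist');cv2.imwrite('pics/w1.png',im)
p=camera_params('wrist');T=p['tool_from_camera'];R=Rt(s).as_matrix()
def won(px,z):
    d=R@T[:3,:3]@np.array([(px[0]-p['cx'])/p['fx'],(px[1]-p['cy'])/p['fy'],1]);o=R@T[:3,3]+s['tool_pos'];return (o+d*(z-o[2])/d[2])
hsv=cv2.cvtColor(im,cv2.COLOR_BGR2HSV)
m=cv2.inRange(hsv,(22,90,140),(35,255,255));m=cv2.morphologyEx(m,cv2.MORPH_OPEN,np.ones((5,5)))
c=max(cv2.findContours(m,0,1)[0],key=cv2.contourArea);r=cv2.minAreaRect(c);print(r)
print(np.array([won(q,20) for q in cv2.boxPoints(r)]).round(1),won(r[0],20))
```

```text
{'time': np.float64(2.6), 'joint_pos': array([ -37.7,   -8. ,   94.3,   -0.7,   94.3, -142.1]), 'tool_pos': array([ 425.2, -269.1,  293.1]), 'tcp_rot': array([ 180. ,   -0.9, -165.6]), 'ft_force': array([ 0.6, -0.4,  0.5]), 'finger_gap': np.float64(84.8)}Traceback (most recent call last):
  File "<stdin>", line 9, in <module>
ValueError: max() iterable argument is empty
```

View pics/w1.png

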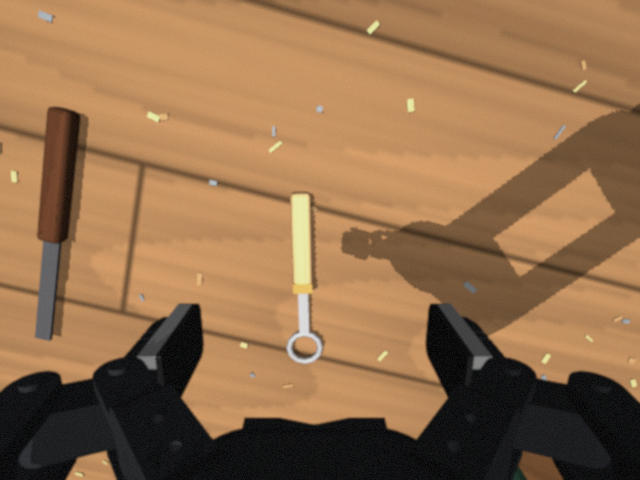

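Wrist view: handle from (300,193) to (303,292) and ring centre at (304,346), so the camera sits on the robot's side of the tool. Now to fix the positions and fit the arm model.

```bash
cat >> h.py <<'E'
def wray(s,px):
    p=camera_params('wrist');T=p['tool_from_camera'];R=Rt(s).as_matrix()
    return R@T[:3,3]+s['tool_pos'], R@T[:3,:3]@np.array([(px[0]-p['cx'])/p['fx'],(px[1]-p['cy'])/p['fy'],1])
def won(s,px,z):
    o,d=wray(s,px);return o+d*(z-o[2])/d[2]
def fk(q,P):
    d1,a1,off,L2,L3,e,Lt=P;q=np.radians(q)
    z1=Ro.from_euler('z',q[0]);A=z1*Ro.from_euler('y',q[1]);B=A*Ro.from_euler('y',q[2])
    W=B*Ro.from_euler('z',q[3])*Ro.from_euler('y',q[4])*Ro.from_euler('z',q[5]+np.pi/2)
    return np.array([0,0,d1])+z1.apply([a1,off,0])+A.apply([0,0,L2])+B.apply([e,0,L3])+W.apply([0,0,Lt]),W
E
python3 - <<'E'
from h import *
s=sense()
for n,q,z in(('tail',(300,193),20),('bandend',(303,292),20),('ring',(304,346),13),('hctr',(301.5,243),20)):print(n,won(s,q,z).round(1))
L=np.loadtxt('log.txt')
from scipy.optimize import least_squares
x0=np.array([400,0,50,330,500,0,250])
f=lambda P:np.concatenate([(fk(r[:6],P)[0]-r[6:9]) for r in L]+[(P-x0)*.003])
o=least_squares(f,x0);print(o.x.round(),f(o.x)[:-7].round(1))
for r in L: print(np.degrees((fk(r[:6],o.x)[1].inv()*Ro.from_quat(r[9:])).magnitude()).round(2))
E
```

```text
tail [ 419.6 -284.2   20. ]
bandend [ 532.4 -252.7   20. ]
ring [ 605.5 -233.3   13. ]
hctr [ 474.5 -268.8   20. ]
[316.   0.  51. 369. 553.  62. 363.] [ 0. -0.  0.  0.  0. -0.  0.  0. -0.]
0.0
0.0
0.0
```

```bash
cat >> h.py <<'E'
from scipy.optimize import least_squares
def fit():
    L=np.loadtxt('log.txt');x0=np.array([316,0,51,369,553,62,363.])
    return least_squares(lambda P:np.concatenate([(fk(r[:6],P)[0]-r[6:9]) for r in L]+[(P-x0)*.003]),x0).x
lo=np.array([-169.43,-51.17,1.28,-76.62,0,-152.29]);hi=np.array([169.43,129.36,143.12,256.62,156.53,152.29])
def ik(p,R,P,q0):
    f=lambda q:np.concatenate([(fk(q,P)[0]-p)/3,Rdiff(q)])
    Rdiff=lambda q:(fk(q,P)[1].inv()*R).as_rotvec()*100
    o=least_squares(f,np.clip(q0,lo+.1,hi-.1),bounds=(lo,hi));return o.x,np.abs(o.fun).max()
def frame(g,t):  # g: horizontal heading deg of gauge, t: tool tilt; tool pose at pick
    a=np.radians(g);t=np.radians(t);G=np.array([np.cos(a),np.sin(a),0]);Z=np.array([0,0,1.])
    z=-np.sin(t)*G-np.cos(t)*Z;x=-np.cos(t)*G+np.sin(t)*Z
    return Ro.from_matrix(np.c_[x,np.cross(z,x),z])
def cab(h,t):    # tool pose in cabinet: pointing along heading h, t deg downwards, tool x down
    a=np.radians(h);t=np.radians(t);G=np.array([np.cos(a),np.sin(a),0]);Z=np.array([0,0,1.])
    z=np.cos(t)*G-np.sin(t)*Z;x=-np.cos(t)*Z-np.sin(t)*G
    return Ro.from_matrix(np.c_[x,np.cross(z,x),z])
E
python3 - <<'E'
from h import *
P=fit();s=sense();q=s['joint_pos']
for t in(0,20,30,40):
    for z in(100,8):
        print('pick',t,z,[np.round(v,1) for v in ik(np.array([493,-264.5,z]),frame(15.2,t),P,q)])
c=np.array([705,82]);G=np.array([np.cos(np.radians(-10)),np.sin(np.radians(-10))])
for t in(20,30,40):
    for x in(-130,12):
        p=np.r_[c+G*x,135]
        for q0 in ([10,40,80,0,20,-80],[10,40,80,60,30,-130],[10,40,80,-60,30,-20]):
            print('cab',t,x,[np.round(v,1) for v in ik(p,cab(-10,t),P,q0)])
plan(np.array([493,-264.5,100]),frame(15.2,30),8,85)
E
```

```text
pick 0 100 [array([ -33.5,    7.1,   99.8,    0. ,   73.1, -138.7]), np.float64(0.0)]
pick 0 8 [array([ -33.5,   14.1,  102.5,    0. ,   63.4, -138.7]), np.float64(0.0)]
pick 20 100 [array([ -25.2,   22.4,   84.1,  -12.8,   89. , -128.4]), np.float64(0.0)]
pick 20 8 [array([ -25.2,   28.9,   86.2,  -13. ,   80.7, -126.5]), np.float64(0.0)]
pick 30 100 [array([ -22.1,   30.9,   76. ,  -17.8,   97.5, -125.8]), np.float64(0.0)]
pick 30 8 [array([ -22.1,   37.4,   77.3,  -17.6,   90. , -123.4]), np.float64(0.0)]
pick 40 100 [array([ -19.7,   39.6,   67.7,  -22.5,  106. , -124.6]), np.float64(0.0)]
pick 40 8 [array([ -19.7,   46.4,   68.1,  -21.9,   99.4, -121.9]), np.float64(0.0)]
cab 20 -130 [array([ 21.4, -25.9, 143.1, -76.6,  27.5,   1.9]), np.float64(17.5)]
cab 20 -130 [array([ 21.4, -25.9, 143.1, -76.6,  27.5,   1.9]), np.float64(17.5)]
cab 20 -130 [array([ 21.4, -25.9, 143.1, -76.6,  27.5,   1.9]), np.float64(17.5)]
cab 20 12 [array([ 10.3,  -3.2, 123.2, -76.6,  16.7,  -2.9]), np.float64(21.7)]
cab 20 12 [array([   0.8,   -6.1,  127.2,   66.6,    0. , -151.9]), np.float64(19.9)]
ca
[... 742 characters left out ...]
8.2, -22.4, 137.4, -50.6,  27.9, -23.9]), np.float64(0.0)]
cab 40 12 [array([  9.8,  -0. , 118.4, -49.4,  20. , -29.3]), np.float64(0.0)]
cab 40 12 [array([  9.8,  -0. , 118.4, -49.4,  20. , -29.3]), np.float64(0.0)]
cab 40 12 [array([  9.8,  -0. , 118.4, -49.4,  20. , -29.3]), np.float64(0.0)]
dist 205.0 ang 29.0 per row 26.0 3.6
[85, -8.7, -1.8, 24.0, 0.001, 0.063, -0.002],[85, -10.2, -1.8, 23.4, 0.001, 0.063, -0.002],[85, -11.7, -1.8, 22.8, 0.001, 0.063, -0.002],[85, -13.1, -1.8, 22.0, 0.001, 0.063, -0.002],[85, -14.5, -1.8, 21.1, 0.001, 0.063, -0.002],[85, -15.8, -1.8, 20.1, 0.001, 0.063, -0.002],[85, -17.0, -1.8, 19.1, 0.001, 0.063, -0.002],[85, -18.2, -1.9, 18.0, 0.001, 0.063, -0.002],
```

Run:
```python
from h import *
a=plan(np.array([468,-271,110]),frame(15.2,35),8,85)
```

```text
dist 188.0 ang 34.0 per row 24.0 4.3
[85, -5.5, -1.8, 22.8, 0.001, 0.074, -0.002],[85, -7.1, -1.8, 22.4, 0.001, 0.074, -0.002],[85, -8.8, -1.8, 21.8, 0.001, 0.074, -0.002],[85, -10.4, -1.8, 21.1, 0.001, 0.074, -0.002],[85, -11.9, -1.8, 20.2, 0.001, 0.074, -0.002],[85, -13.4, -1.8, 19.3, 0.001, 0.074, -0.002],[85, -14.8, -1.8, 18.3, 0.001, 0.074, -0.002],[85, -16.1, -1.8, 17.1, 0.001, 0.074, -0.002],
```

servo_tool(motion=[[85,-6,-2,23,0,0.074,-0.002],[85,-7,-2,22,0,0.074,-0.002],[85,-9,-2,22,0,0.074,-0.002],[85,-10,-2,21,0,0.074,-0.002],[85,-12,-2,20,0,0.074,-0.002],[85,-13,-2,19,0,0.074,-0.002],[85,-15,-2,18,0,0.074,-0.002],[85,-16,-2,17,0,0.074,-0.002]])

```text
time: 3.45
tool_pos: [474.6, -266.8, 120.2]
tcp_rot: [-178.8, -34.9, -164.7]
ft_force: [0.2, -0.5, 0.6]
finger_gap: 85.2
```

Run:
```python
from h import *
show();print(fit().round())
plan(np.array([468,-271,9]),frame(15.2,35),9,85)
```

```text
{'time': np.float64(3.4), 'joint_pos': array([ -21.1,   30.8,   75.6,  -21.2,  101.4, -125.7]), 'tool_pos': array([ 474.6, -266.8,  120.2]), 'tcp_rot': array([-178.8,  -34.9, -164.7]), 'ft_force': array([ 0.2, -0.5,  0.6]), 'finger_gap': np.float64(85.2)}
[318.  -0.  51. 369. 553.  62. 365.]
dist 112.0 ang 1.0 per row 12.0 0.1
[85, -6.4, -0.0, 10.6, -0.002, 0.0, 0.0],[85, -6.4, -0.1, 10.6, -0.002, 0.0, 0.0],[85, -6.4, -0.1, 10.6, -0.002, 0.0, 0.0],[85, -6.4, -0.1, 10.6, -0.002, 0.0, 0.0],[85, -6.4, -0.1, 10.6, -0.002, 0.0, 0.0],[85, -6.4, -0.2, 10.6, -0.002, 0.0, 0.0],[85, -6.4, -0.2, 10.6, -0.002, 0.0, 0.0],[85, -6.4, -0.2, 10.6, -0.002, 0.0, 0.0],[85, -6.4, -0.2, 10.6, -0.002, 0.0, 0.0],
```

servo_tool(motion=[[85,-6.4,0,10.6,-0.002,0,0],[85,-6.4,0,10.6,-0.002,0,0],[85,-6.4,0,10.6,-0.002,0,0],[85,-6.4,0,10.6,-0.002,0,0],[85,-6.4,0,10.6,-0.002,0,0],[85,-6.4,0,10.6,-0.002,0,0],[85,-6.4,0,10.6,-0.002,0,0],[85,-3,0,5,0,0,0],[85,0,0,0,0,0,0]])

```text
time: 4.35
tool_pos: [468.3, -267.1, 22.1]
tcp_rot: [-179.7, -34.7, -164.6]
ft_force: [-0.3, -0.1, 0.4]
finger_gap: 85.2
```

Run:
```python
from h import *
show()
plan(np.array([468,-271,9]),frame(15.2,35),2,85)
```

```text
{'time': np.float64(4.4), 'joint_pos': array([ -21.7,   37.1,   77.9,  -20.3,   93.4, -123.2]), 'tool_pos': array([ 468.3, -267.1,   22.1]), 'tcp_rot': array([-179.7,  -34.7, -164.6]), 'ft_force': array([-0.3, -0.1,  0.4]), 'finger_gap': np.float64(85.2)}
dist 14.0 ang 1.0 per row 7.0 0.3
[85, -3.2, -1.8, 5.8, -0.004, 0.003, 0.001],[85, -3.2, -1.8, 5.8, -0.004, 0.003, 0.001],
```

servo_tool(motion=[[85,-3.2,-1.8,5.8,-0.004,0.003,0],[85,-3.2,-1.8,5.8,-0.004,0.003,0],[85,0,0,0,0,0,0],[20,0,0,0,0,0,0],[15,0,0,0,0,0,0],[10,0,0,0,0,0,0],[10,0,0,0,0,0,0],[10,0,0,0,0,0,0],[10,0,0,0,0,0,0],[10,0,0,0,0,0,0]], force=50)

```text
time: 5.35
tool_pos: [469.6, -271.7, 9.4]
tcp_rot: [180.0, -34.9, -164.7]
ft_force: [-0.1, -0.6, -0.6]
finger_gap: 20.5
```

Run:
```python
from h import *
show();s=sense();P=fit()
G=np.array([np.cos(np.radians(-10)),np.sin(np.radians(-10))]);c=np.array([705,82])
for t,x,z in((40,-130,95),(40,-110,95),(40,-100,120),(40,10,110),(38,10,110),(38,-100,95)):
    print(t,x,z,[np.round(v,1) for v in ik(np.r_[c+G*x,z],cab(-10,t),P,[10,0,120,-40,25,-40])])
a=plan(s['tool_pos']+np.array([-20,20,200]),cab(5,40),10,10)
```

```text
{'time': np.float64(5.4), 'joint_pos': array([ -22.1,   38.9,   76.9,  -20.3,   93. , -123.2]), 'tool_pos': array([ 469.6, -271.7,    9.4]), 'tcp_rot': array([ 180. ,  -34.9, -164.7]), 'ft_force': array([-0.1, -0.6, -0.6]), 'finger_gap': np.float64(20.5)}
40 -130 95 [array([ 18.2, -16.4, 138.1, -61.9,  24.2, -11.3]), np.float64(0.0)]
40 -110 95 [array([ 16.7, -13.1, 135.5, -62.8,  22.7, -11.3]), np.float64(0.0)]
40 -100 120 [array([ 15.9, -15.2, 133.9, -55.2,  24.1, -19.9]), np.float64(0.0)]
40 10 110 [array([  9.9,   2.5, 119.1, -56.9,  18.2, -21.4]), np.float64(0.0)]
38 10 110 [array([ 10.3,   2.6, 120.3, -67. ,  17.2, -11.1]), np.float64(0.0)]
38 -100 95 [array([ 16.5, -11.2, 135.2, -71.7,  21.7,  -2.5]), np.float64(0.0)]
dist 202.0 ang 85.0 per row 20.0 8.5
[10, 12.6, 2.5, -15.6, 0.003, -0.148, 0.02],[10, 10.2, 2.2, -17.3, 0.003, -0.148, 0.02],[10, 7.6, 2.0, -18.6, 0.003, -0.148, 0.02],[10, 4.8, 1.8, -19.5, 0.003, -0.148, 0.02],[10, 1.9, 1.7, -20.0, 0.003, -0.148, 0.02],[10, -1.0, 1.6, -20.1, 0.003, -0.148, 0.02],[10, -4.0, 1.6, -19.7, 0.003, -0.148, 0.02],[10, -6.8, 1.7, -19.0, 0.003, -0.148, 0.02],[10, -9.5, 1.8, -17.8, 0.003, -0.148, 0.02],[10, -11.9, 2.0, -16.2, 0.003, -0.148, 0.02],
```

servo_tool(motion=[[10,6,0,-8,0,0,0],[10,11,0,-16,0,0,0],[10,14,0,-20,0,0,0],[10,14,0,-20,0,0,0],[10,14,0,-20,0,0,0],[10,14,0,-20,0,0,0],[10,14,0,-20,0,0,0],[10,14,0,-20,0,0,0]])

```text
time: 6.15
tool_pos: [466.9, -271.0, 197.8]
tcp_rot: [179.8, -35.0, -164.6]
ft_force: [0.1, -0.4, -1.4]
finger_gap: 20.8
```

Run:
```python
from h import *
show();s=sense();P=fit();print(P.round(),s['wrist_torque'])
q=s['joint_pos']
p0=s['tool_pos'];R0=Rt(s);p1=np.array([560,-60,230]);R1=cab(-4,42)
rv=(R0.inv()*R1).as_rotvec()
for k in np.linspace(0,1,7):
    q,e=ik(p0+(p1-p0)*k,R0*Ro.from_rotvec(rv*k),P,q);print(q.round(1),round(e,2))
plan(p1,R1,12,10)
```

```text
{'time': np.float64(6.2), 'joint_pos': array([ -22.1,   26.7,   72.8,  -21.4,  108.5, -129.2]), 'tool_pos': array([ 466.9, -271. ,  197.8]), 'tcp_rot': array([ 179.8,  -35. , -164.6]), 'ft_force': array([ 0.1, -0.4, -1.4]), 'finger_gap': np.float64(20.8)}
[318.   0.  51. 369. 553.  62. 365.] [ 0.12247413 -0.3338413   0.01587331]
[ -22.1   26.7   72.8  -21.4  108.5 -129.2] 0.0
[ -22.5   15.3   82.   -13.6   99.2 -124.8] 0.0
[ -23.     3.4   92.4   -6.6   88.9 -121.5] 0.0
[ -23.3   -8.8  103.5    0.    77.9 -119.2] 0.0
[ -23.2  -21.1  115.3    6.4   66.2 -117.5] 0.0
[ -21.8  -33.3  127.3   12.4   53.6 -115.8] 0.0
[ -18.2  -44.4  139.2   16.7   39.3 -112.6] 0.0
dist 233.0 ang 85.0 per row 19.0 7.1
[10, -8.4, 14.9, -9.1, 0.004, -0.12, 0.03],[10, -9.0, 15.2, -8.1, 0.004, -0.12, 0.03],[10, -9.4, 15.4, -7.1, 0.004, -0.12, 0.03],[10, -9.7, 15.7, -6.0, 0.004, -0.12, 0.03],[10, -9.9, 16.0, -4.9, 0.004, -0.12, 0.03],[10, -9.9, 16.2, -3.8, 0.004, -0.12, 0.03],[10, -9.8, 16.5, -2.6, 0.004, -0.12, 0.03],[10, -9.6, 16.8, -1.5, 0.004, -0.12, 0.03],[10, -9.2, 17.1, -0.5, 0.004, -0.12, 0.03],[10, -8.6, 17.4, 0.5, 0.004, -0.12, 0.03],[10, -8.0, 17.6, 1.5, 0.004, -0.12, 0.03],[10, -7.2, 17.9, 2.3, 0.004, -0.12, 0.03],
```

```bash
cat >> h.py <<'E'
def check(p1,R1,n=8,start=None,q=None):
    s=sense();P=fit();p0,R0=(s['tool_pos'],Rt(s)) if start is None else start
    q=s['joint_pos'] if q is None else q
    rv=(R0.inv()*R1).as_rotvec()
    for k in np.linspace(0,1,n):
        q,e=ik(p0+(p1-p0)*k,R0*Ro.from_rotvec(rv*k),P,q);print(q.round(1),round(e,2))
    return q
def cw(x,y,z,c=(705,82),h=-10):
    a=np.radians(h);return np.array([c[0]+np.cos(a)*x-np.sin(a)*y,c[1]+np.sin(a)*x+np.cos(a)*y,z])
E
python3 - <<'E'
from h import *
p1=np.array([530,-130,150]);R1=cab(-2,50)
q=check(p1,R1)
p2=cw(-105,0,100);R2=cab(-10,40);print(p2)
check(p2,R2,8,(p1,R1),q)
a=plan(p1,R1,10,10);plan(p2,R2,10,10,a)
E
```

```text
[ -22.1   26.7   72.8  -21.4  108.5 -129.2] 0.0
[ -23.2   18.3   80.5  -15.3  100.3 -126.1] 0.0
[ -24.4    9.6   89.    -9.6   91.4 -124.1] 0.0
[ -25.9    0.7   98.1   -3.9   82.1 -123.2] 0.0
[ -27.5   -8.3  107.8    2.    72.4 -123.5] 0.0
[ -29.2  -17.2  117.7    8.8   62.7 -125.2] 0.0
[ -30.6  -25.9  127.9   17.    52.9 -128.6] 0.0
[ -31.6  -33.9  138.1   27.6   43.2 -134.4] 0.0
[601.59518593 100.23305866 100.        ]
[ -31.6  -33.9  138.1   27.6   43.2 -134.4] 0.0
[ -25.1  -35.   140.1   23.6   37.9 -125.9] 0.0
[ -18.1  -34.7  141.4   17.4   32.4 -115.1] 0.0
[ -10.8  -32.9  141.9    8.    27.1 -101.1] 0.0
[ -3.5 -29.5 141.3  -6.   22.6 -82.4] 0.0
[  3.6 -24.8 139.9 -25.   20.1 -58.7] 0.0
[ 10.2 -19.2 137.7 -45.3  20.2 -33.8] 0.0
[ 16.3 -13.1 134.8 -61.3  22.8 -13.1] 0.0
dist 162.0 ang 77.0 per row 16.0 7.7
[10, -10.8, 11.9, -1.7, 0.002, -0.13, 0.032],[10, -10.5, 12.3, -0.3, 0.002, -0.13, 0.032],[10, -10.1, 12.6, 1.0, 0.002, -0.13, 0.032],[10, -9.5, 12.9, 2.3, 0.002, -0.13, 0.032],[10, -8.7, 13.2, 3.4, 0.002, -0.13, 0.032],[10, -7.7, 13.5, 4.5, 0.002, -0.13, 0.032],[10, -6.6, 13.7, 5.4, 0.002, -0.13, 0.032],[10, -5.4, 13.9, 6.1, 0.002, -0.13, 0.032],[10, -4.2, 14.1, 6.7, 0.002, -0.13, 0.032],[10, -2.8, 14.2, 7.2, 0.002, -0.13, 0.032],
dist 246.0 ang 13.0 per row 25.0 1.3
[10, -1.7, 23.3, 7.9, 0.01, -0.017, 0.01],[10, -1.3, 23.4, 7.7, 0.01, -0.017, 0.01],[10, -0.9, 23.4, 7.5, 0.01, -0.017, 0.01],[10, -0.6, 23.5, 7.3, 0.01, -0.017, 0.01],[10, -0.2, 23.6, 7.1, 0.01, -0.017, 0.01],[10, 0.2, 23.7, 6.8, 0.01, -0.017, 0.01],[10, 0.5, 23.7, 6.6, 0.01, -0.017, 0.01],[10, 0.8, 23.8, 6.3, 0.01, -0.017, 0.01],[10, 1.2, 23.8, 6.1, 0.01, -0.017, 0.01],[10, 1.5, 23.9, 5.8, 0.01, -0.017, 0.01],
```

servo_tool(motion=[[10,-11,12,-2,0.002,-0.13,0.032],[10,-10,12,0,0.002,-0.13,0.032],[10,-10,13,1,0.002,-0.13,0.032],[10,-9,13,2,0.002,-0.13,0.032],[10,-9,13,3,0.002,-0.13,0.032],[10,-8,13,4,0.002,-0.13,0.032],[10,-7,14,5,0.002,-0.13,0.032],[10,-5,14,6,0.002,-0.13,0.032],[10,-4,14,7,0.002,-0.13,0.032],[10,-3,14,7,0.002,-0.13,0.032]])

```text
time: 7.15
tool_pos: [540.2, -131.1, 179.6]
tcp_rot: [-178.8, 44.2, 178.5]
ft_force: [1.3, 1.1, -1.0]
finger_gap: 20.5
```

Run:
```python
from h import *
show()
p2=cw(-105,0,100);R2=cab(-10,40)
check(p2,R2,4)
plan(p2,R2,16,10)
im=snapshot('wrist');cv2.imwrite('pics/w2.png',im)
```

```text
{'time': np.float64(7.2), 'joint_pos': array([ -31.8,  -37.7,  139. ,   29.8,   42.1, -135.6]), 'tool_pos': array([ 540.2, -131.1,  179.6]), 'tcp_rot': array([-178.8,   44.2,  178.5]), 'ft_force': array([ 1.3,  1.1, -1. ]), 'finger_gap': np.float64(20.5)}
[ -31.8  -37.7  139.    29.8   42.1 -135.6] 0.0
[ -15.3  -36.7  142.3   14.5   29.4 -110.4] 0.0
[  1.6 -27.5 140.8 -20.6  20.2 -64.8] 0.0
[ 16.3 -13.1 134.8 -61.3  22.8 -13.1] 0.0
dist 252.0 ang 10.0 per row 16.0 0.6
[10, 1.0, 14.7, 5.7, 0.006, -0.006, 0.006],[10, 1.1, 14.7, 5.6, 0.006, -0.006, 0.006],[10, 1.2, 14.7, 5.5, 0.006, -0.006, 0.006],[10, 1.4, 14.7, 5.4, 0.006, -0.006, 0.006],[10, 1.5, 14.8, 5.3, 0.006, -0.006, 0.006],[10, 1.6, 14.8, 5.2, 0.006, -0.006, 0.006],[10, 1.8, 14.8, 5.1, 0.006, -0.006, 0.006],[10, 1.9, 14.8, 5.0, 0.006, -0.006, 0.006],[10, 2.0, 14.8, 4.9, 0.006, -0.006, 0.006],[10, 2.1, 14.8, 4.9, 0.006, -0.006, 0.006],[10, 2.3, 14.9, 4.8, 0.006, -0.006, 0.006],[10, 2.4, 14.9, 4.7, 0.006, -0.006, 0.006],[10, 2.5, 14.9, 4.6, 0.006, -0.006, 0.006],[10, 2.6, 14.9, 4.5, 0.006, -0.006, 0.006],[10, 2.8, 14.9, 4.4, 0.006, -0.006, 0.006],[10, 2.9, 14.9, 4.3, 0.006, -0.006, 0.006],
```

View pics/w2.png

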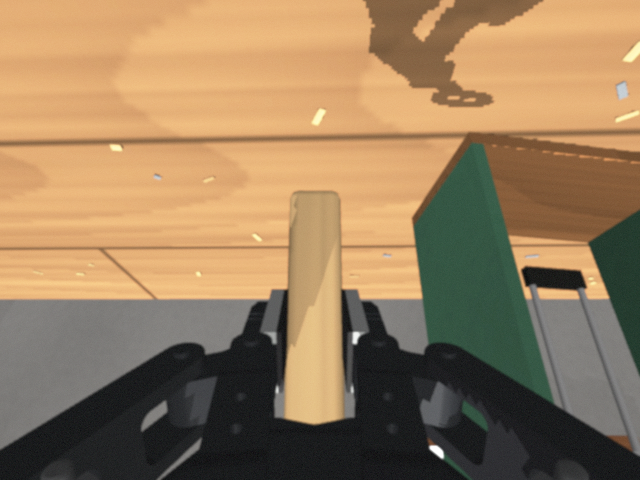

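Wrist view, upside-down: the gauge is held straight at column 316. The cabinet's right wall front-bottom corner is near (471,136) and its back-bottom near (414,218). The rubber rest's lower front edge runs (522,267) to (584,271).

Run:
```python
from h import *
s=sense()
A=won(s,(471,136),0);B=won(s,(414,218),0);print('front-right bottom',A,'back-right',B,np.linalg.norm(A-B),np.degrees(np.arctan2(B[1]-A[1],B[0]-A[0])))
print('pred from c=(705,82)',cw(-65,-110,0),cw(65,-110,0))
for q in((522,267),(584,271)):
    w=won(s,q,76);a=np.radians(-10);d=w[:2]-[705,82];print('rest',w.round(1),'cab',(d@[np.cos(a),np.sin(a)]).round(1),(d@[-np.sin(a),np.cos(a)]).round(1))
```

```text
front-right bottom [609.19516344  -6.30482225   0.        ] back-right [726.26340885 -29.29585481   0.        ] 119.3044913735445 -11.110912571408164
pred from c=(705,82) [621.88619651 -15.04172128   0.        ] [749.9112044  -37.61598438   0.        ]
rest [690.5  47.8  76. ] cab -8.3 -36.2
rest [700.4 105.8  76. ] cab -8.7 22.7
```

servo_tool(motion=[[10,1,15,3,0.006,-0.006,0.006],[10,1,15,3,0.006,-0.006,0.006],[10,1,15,3,0.006,-0.006,0.006],[10,1,15,3,0.006,-0.006,0.006],[10,2,15,3,0.006,-0.006,0.006],[10,2,15,3,0.006,-0.006,0.006],[10,2,15,3,0.006,-0.006,0.006],[10,2,15,3,0.006,-0.006,0.006],[10,2,15,3,0.006,-0.006,0.006],[10,2,15,3,0.006,-0.006,0.006]])

```text
time: 8.2
tool_pos: [564.6, 23.0, 148.2]
tcp_rot: [-178.3, 46.9, 174.1]
ft_force: [0.2, -0.7, -2.1]
finger_gap: 20.8
```

Run:
```python
from h import *
show()
p2=cw(-105,0,100);R2=cab(-10,40)
check(p2,R2,4)
plan(p2,R2,10,10)
```

```text
{'time': np.float64(8.2), 'joint_pos': array([  1.9, -33.8, 141.5, -16.6,  26.8, -69.7]), 'tool_pos': array([564.6,  23. , 148.2]), 'tcp_rot': array([-178.3,   46.9,  174.1]), 'ft_force': array([ 0.2, -0.7, -2.1]), 'finger_gap': np.float64(20.8)}
[  1.9 -33.8 141.5 -16.6  26.8 -69.7] 0.0
[  7.1 -27.2 139.9 -30.7  23.6 -51.7] 0.0
[ 11.9 -20.2 137.6 -46.5  22.2 -31.9] 0.0
[ 16.3 -13.1 134.8 -61.3  22.8 -13.1] 0.0
dist 98.0 ang 4.0 per row 10.0 0.4
[10, 1.5, 8.2, 5.2, 0.002, -0.005, 0.005],[10, 1.6, 8.2, 5.1, 0.002, -0.005, 0.005],[10, 1.7, 8.2, 5.1, 0.002, -0.005, 0.005],[10, 1.7, 8.2, 5.1, 0.002, -0.005, 0.005],[10, 1.8, 8.2, 5.0, 0.002, -0.005, 0.005],[10, 1.9, 8.2, 5.0, 0.002, -0.005, 0.005],[10, 2.0, 8.2, 5.0, 0.002, -0.005, 0.005],[10, 2.0, 8.2, 5.0, 0.002, -0.005, 0.005],[10, 2.1, 8.2, 4.9, 0.002, -0.005, 0.005],[10, 2.2, 8.2, 4.9, 0.002, -0.005, 0.005],
```

servo_tool(motion=[[10,1.5,8,5,0.002,-0.005,0.005],[10,1.5,8,5,0.002,-0.005,0.005],[10,2,8,5,0.002,-0.005,0.005],[10,2,8,5,0.002,-0.005,0.005],[10,2,8,5,0.002,-0.005,0.005],[10,2,8,5,0.002,-0.005,0.005],[10,2,8,4,0.002,-0.005,0.005],[10,2,8,4,0.002,-0.005,0.005],[10,0,0,0,0,0,0]])

```text
time: 9.1
tool_pos: [603.2, 81.1, 129.6]
tcp_rot: [-178.1, 50.2, 171.4]
ft_force: [-0.1, -0.6, -1.5]
finger_gap: 20.7
```

Run:
```python
from h import *
s=sense();im=snapshot('wrist');cv2.imwrite('pics/w3.png',im);show()
np.savez('w3.npz',p=s['tool_pos'],r=s['tcp_rot'])
cv2.imwrite('pics/sc3.png',snapshot('scene'));cv2.imwrite('pics/tp3.png',snapshot('top'))
```

```text
{'time': np.float64(9.2), 'joint_pos': array([ 14. , -18.1, 135. , -52.1,  24.4, -25.5]), 'tool_pos': array([603.4,  81. , 130.1]), 'tcp_rot': array([-178.1,   50.3,  171.4]), 'ft_force': array([-0.2,  0.4, -1.3]), 'finger_gap': np.float64(20.6)}
```

View pics/w3.png

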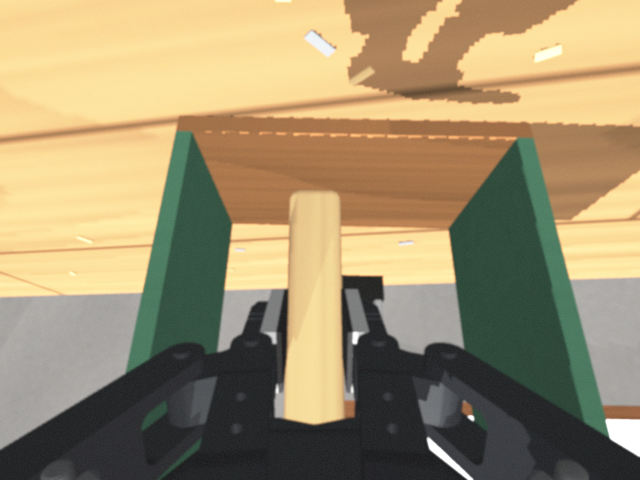

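The wrist view faces the cabinet. Floor front edge: (180,117) to (530,123). Inner back floor corners: (231,222) and (449,230). Rest's left end: (383,276) to (383,300).

Run:
```python
from h import *
d=np.load('w3.npz');s={'tool_pos':d['p'],'tcp_rot':d['r']}
def loc(w,c=(705,82),h=-10):
    a=np.radians(h);e=w[:2]-np.array(c);return np.round([e@[np.cos(a),np.sin(a)],e@[-np.sin(a),np.cos(a)]],1)
for n,q,z in(('FR0',(180,117),0),('FL0',(530,123),0),('FR12',(188,132),12),('FL12',(522,138),12),('BR12in',(231,222),12),('BL12in',(449,230),12),('rest76',(383,276),76)):
    w=won(s,q,z);print(n,w.round(1),'cab',loc(w))
```

```text
FR0 [621.8 -11.4   0. ] cab [ -65.7 -106.4]
FL0 [660.6 206.2   0. ] cab [-65.2 114.6]
FR12 [622.7  -4.4  12. ] cab [-66.1 -99.3]
FL12 [659.1 198.9  12. ] cab [-65.5 107.1]
BR12in [746.5 -24.7  12. ] cab [ 59.4 -97.9]
BL12in [790.2 173.9  12. ] cab [ 68.  105.3]
rest76 [726.  110.4  76. ] cab [15.7 31.6]
```

```bash
cat >> h.py <<'E'
# gauge in tool frame (as grasped): R_tool at grasp, p at grasp
Rg=Ro.from_euler('xyz',[180.,-34.9,-164.7],degrees=True);pg=np.array([469.6,-271.7,9.4])
a_=np.radians(15.2);Gx=np.array([np.cos(a_),np.sin(a_),0]);hc=np.array([475.5,-269,10])
tG=Rg.inv().apply(Gx);tU=Rg.inv().apply([0,0,1.]);tH=Rg.inv().apply(hc-pg);tR=tH+135*tG
def ringw(s): R=Rt(s);return s['tool_pos']+R.apply(tR), R.apply(tG)
C=(705,86);H=-10.1
def loc(w):
    a=np.radians(H);e=w[:2]-np.array(C);return np.array([e@[np.cos(a),np.sin(a)],e@[-np.sin(a),np.cos(a)],w[2]])
E
python3 - <<'E'
from h import *
d=np.load('w3.npz');s={'tool_pos':d['p'],'tcp_rot':d['r']}
r,g=ringw(s);print('tR',tR.round(1),'tH',tH.round(1),'ring',r.round(1),'loc',loc(r).round(1),'gauge axis',g.round(3))
p=camera_params('wrist');T=np.linalg.inv(p['tool_from_camera'])
for n,X in(('tail top',tH-60*tG+10*tU),('tail bot',tH-60*tG-10*tU)):
    c=T[:3,:3]@X+T[:3,3];print(n,p['fx']*c[0]/c[2]+p['cx'],p['fy']*c[1]/c[2]+p['cy'])
pt=proj('top',r);ps=proj('scene',r);print(pt,ps)
t=cv2.imread('pics/tp3.png');sc=cv2.imread('pics/sc3.png')
def crop(im,c,h=40):
    x,y=map(int,c);k=cv2.resize(im[y-h:y+h,x-h:x+h],(400,400),interpolation=cv2.INTER_CUBIC);cv2.circle(k,(int((c[0]-x+h)*5),int((c[1]-y+h)*5)),3,(0,0,255),-1);return k
cv2.imwrite('pics/c3.png',np.hstack([crop(t,pt),crop(sc,ps)]))
E
```

```text
tR [-115.6    0.8  -81.4] tH [-4.9  1.  -4.2] ring [615.1  82.9 270.5] loc [-88.  -18.9 270.5] gauge axis [0.086 0.004 0.996]
tail top 316.94474033433534 180.75959948264148
tail bot 316.66618123624255 200.27792525026302
[np.float64(234.02057014184328), np.float64(220.8311733747843)] [np.float64(397.3129056826185), np.float64(250.42505812120143)]
```

View pics/c3.png

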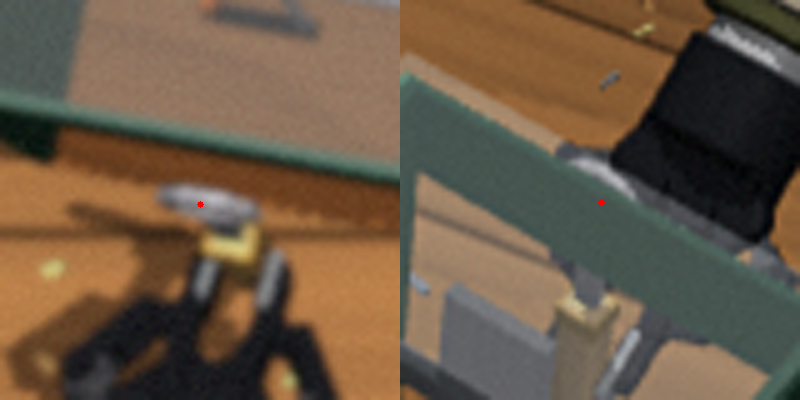

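Prediction and both views agree on the ring to about 3 mm. The orange hook is visible in the top view near px (236,181).

Run:
```python
from h import *
t=cv2.imread('pics/tp3.png').astype(int)
sub=t[170:190,225:255];sc=sub[:,:,2]-(sub[:,:,0]+sub[:,:,1])/2
k=cv2.GaussianBlur(t.astype(np.uint8),(0,0),.6)
base=np.median(sc);ys,xs=np.nonzero(sc>base+35);print(base,sc.max(),list(zip(xs+225,ys+170)))
if len(xs):
    for q in((xs.mean()+225,ys.mean()+170),(xs.mean()+225,ys.max()+170.5),(xs.mean()+225,ys.min()+169.5)):
        print(q,[loc(onz('top',q,z)).round(1)[:2] for z in(245,253,261)])
s=sense()
def target(x,y,z,t=40.,h=H):  # ring loc -> tool pose
    R=cab(h,t);a=np.radians(h)
    w=np.array([C[0]+np.cos(np.radians(H))*x-np.sin(np.radians(H))*y,C[1]+np.sin(np.radians(H))*x+np.cos(np.radians(H))*y,z])
    return w-R.apply(tR),R
p,R=target(-95,0,230);check(p,R,3);a=plan(p,R,6,10)
```

```text
26.5 75.0 [(np.int64(236), np.int64(175)), (np.int64(237), np.int64(175)), (np.int64(236), np.int64(176)), (np.int64(237), np.int64(176)), (np.int64(236), np.int64(177)), (np.int64(237), np.int64(177)), (np.int64(236), np.int64(178)), (np.int64(237), np.int64(178)), (np.int64(235), np.int64(179)), (np.int64(236), np.int64(179)), (np.int64(235), np.int64(180))]
(np.float64(236.1818181818182), np.float64(177.27272727272728)) [array([ 7.9, -2. ]), array([ 6.8, -3.2]), array([ 5.7, -4.5])]
(np.float64(236.1818181818182), np.float64(180.5)) [array([ 1. , -3.3]), array([-0.1, -4.6]), array([-1.2, -5.8])]
(np.float64(236.1818181818182), np.float64(174.5)) [array([13.9, -0.8]), array([12.8, -2.1]), array([11.6, -3.4])]
[ 14.  -18.2 135.1 -52.   24.3 -25.6] 0.0
[ 15.5 -14.9 135.1 -58.4  23.3 -17.2] 0.0
[ 17.  -11.4 134.8 -65.3  22.6  -8.3] 0.0
dist 47.0 ang 1.0 per row 8.0 0.2
[10, 5.9, 3.8, 3.3, -0.002, 0.001, 0.003],[10, 5.9, 3.8, 3.3, -0.002, 0.001, 0.003],[10, 5.9, 3.8, 3.4, -0.002, 0.001, 0.003],[10, 5.9, 3.8, 3.4, -0.002, 0.001, 0.003],[10, 5.9, 3.8, 3.4, -0.002, 0.001, 0.003],[10, 6.0, 3.7, 3.4, -0.002, 0.001, 0.003],
```

servo_tool(motion=[[10,6,3.5,3,-0.002,0.001,0.003],[10,6,3.5,3,-0.002,0.001,0.003],[10,6,3.5,3,-0.002,0.001,0.003],[10,6,3.5,3,-0.002,0.001,0.003],[10,6,3.5,3,-0.002,0.001,0.003],[10,6,3.5,3,-0.002,0.001,0.003],[10,0,0,0,0,0,0]])

```text
time: 9.95
tool_pos: [600.2, 98.0, 96.2]
tcp_rot: [179.9, 50.3, 169.3]
ft_force: [-0.5, -0.4, -1.6]
finger_gap: 20.3
```

```bash
cat >> h.py <<'E'
def target(x,y,z,t=40.,h=H):
    R=cab(h,t);a=np.radians(H)
    w=np.array([C[0]+np.cos(a)*x-np.sin(a)*y,C[1]+np.sin(a)*x+np.cos(a)*y,z])
    return w-R.apply(tR),R
def st():
    show();s=sense();r,g=ringw(s);print('ring loc',loc(r).round(1),'axis',g.round(3))
E
python3 - <<'E'
from h import *
st()
p,R=target(-32,-2,232);q=check(p,R,3);a=plan(p,R,8,10)
p2,R2=target(-32,-2,256);q=check(p2,R2,2,a,q)
p3,R3=target(10,-2,256);q=check(p3,R3,2,(p2,R2),q)
E
```

```text
{'time': np.float64(10.0), 'joint_pos': array([ 16.5, -12.5, 135.1, -64.2,  23. ,  -9.5]), 'tool_pos': array([600.2,  98. ,  96.2]), 'tcp_rot': array([179.9,  50.3, 169.3]), 'ft_force': array([-0.5, -0.4, -1.6]), 'finger_gap': np.float64(20.3)}
ring loc [-94.1  -6.  237.2] axis [ 0.081 -0.018  0.997]
[ 16.5 -12.5 135.1 -64.2  23.   -9.5] 0.0
[ 14.5  -7.4 130.9 -65.2  20.9  -9.8] 0.0
[ 12.8  -2.5 126.6 -65.4  19.1 -10.7] 0.0
dist 62.0 ang 1.0 per row 8.0 0.1
[10, -4.4, 0.5, 6.3, -0.001, 0.001, -0.001],[10, -4.4, 0.5, 6.3, -0.001, 0.001, -0.001],[10, -4.4, 0.5, 6.3, -0.001, 0.001, -0.001],[10, -4.4, 0.5, 6.3, -0.001, 0.001, -0.001],[10, -4.4, 0.5, 6.3, -0.001, 0.001, -0.001],[10, -4.4, 0.5, 6.3, -0.001, 0.001, -0.001],[10, -4.4, 0.5, 6.3, -0.001, 0.001, -0.001],[10, -4.4, 0.5, 6.3, -0.001, 0.001, -0.001],
[ 12.8  -2.5 126.6 -65.4  19.1 -10.7] 0.0
[ 12.8  -5.7 126.4 -57.2  20.7 -19.4] 0.0
[ 12.8  -5.7 126.4 -57.2  20.7 -19.4] 0.0
[ 10.7   0.3 120.7 -56.1  19.1 -21.7] 0.0
```

servo_tool(motion=[[10,3,1,2.5,0,0,0],[10,3,1,2.5,0,0,0],[10,0,0,0,0,0,0],[10,-4,1,6,0,0,0],[10,-4.5,1,6,0,0,0],[10,-5,0.5,6,0,0,0],[10,-5,0.5,6,0,0,0],[10,-5,0.5,6,0,0,0],[10,0,0,0,0,0,0]])

```text
time: 10.85
tool_pos: [644.6, 94.7, 90.4]
tcp_rot: [179.9, 50.6, 169.2]
ft_force: [-0.0, 0.4, -2.5]
finger_gap: 20.6
```

Run:
```python
from h import *
st()
p,R=target(-32,-2,232);a=plan(p,R,5,10)
```

```text
{'time': np.float64(10.8), 'joint_pos': array([ 14.4,  -4.4, 128.9, -68.8,  20.6,  -5.9]), 'tool_pos': array([644.6,  94.7,  90.4]), 'tcp_rot': array([179.9,  50.6, 169.2]), 'ft_force': array([-0. ,  0.4, -2.5]), 'finger_gap': np.float64(20.6)}
ring loc [-50.5  -1.4 231.4] axis [ 0.077 -0.017  0.997]
dist 17.0 ang 1.0 per row 3.0 0.2
[10, -2.3, -0.1, 2.5, -0.002, 0.002, -0.002],[10, -2.3, -0.1, 2.5, -0.002, 0.002, -0.002],[10, -2.3, -0.1, 2.5, -0.002, 0.002, -0.002],[10, -2.3, -0.1, 2.5, -0.002, 0.002, -0.002],[10, -2.3, -0.2, 2.5, -0.002, 0.002, -0.002],
```

servo_tool(motion=[[10,-2.5,0,3,-0.002,0.002,-0.002],[10,-2.5,0,3,-0.002,0.002,-0.002],[10,-2.5,0,3,-0.002,0.002,-0.002],[10,-2.5,0,3,0,0,0],[10,-2.5,0,3,0,0,0],[10,-2.5,0,3,0,0,0],[10,0,0,0,0,0,0]])

```text
time: 11.55
tool_pos: [669.4, 89.9, 90.0]
tcp_rot: [-180.0, 50.2, 169.8]
ft_force: [-0.1, -0.7, -2.1]
finger_gap: 20.4
```

Run:
```python
from h import *
st()
p,R=target(-30,-2,256);a=plan(p,R,7,10)
```

```text
{'time': np.float64(11.6), 'joint_pos': array([ 12.5,  -1.1, 125.5, -66.7,  18.9,  -9.5]), 'tool_pos': array([669.4,  89.9,  90. ]), 'tcp_rot': array([-180. ,   50.2,  169.8]), 'ft_force': array([-0.1, -0.7, -2.1]), 'finger_gap': np.float64(20.4)}
ring loc [-24.2  -1.6 231. ] axis [ 0.084 -0.017  0.996]
dist 26.0 ang 0.0 per row 4.0 0.0
[10, -2.2, -0.1, -3.0, -0.0, 0.0, -0.0],[10, -2.2, -0.1, -3.0, -0.0, 0.0, -0.0],[10, -2.2, -0.1, -3.0, -0.0, 0.0, -0.0],[10, -2.2, -0.1, -3.0, -0.0, 0.0, -0.0],[10, -2.2, -0.1, -3.0, -0.0, 0.0, -0.0],[10, -2.2, -0.1, -3.0, -0.0, 0.0, -0.0],[10, -2.2, -0.1, -3.0, -0.0, 0.0, -0.0],
```

servo_tool(motion=[[10,-2.3,0,-3,0,0,0],[10,-2.3,0,-3,0,0,0],[10,-2.3,0,-3,0,0,0],[10,-2.3,0,-3,0,0,0],[10,-2.3,0,-3,0,0,0],[10,-2.3,0,-3,0,0,0],[10,-2.3,0,-3,0,0,0],[10,-2.3,0,-3,0,0,0],[10,0,0,0,0,0,0]])

```text
time: 12.45
tool_pos: [662.0, 91.5, 122.7]
tcp_rot: [-180.0, 50.2, 169.8]
ft_force: [-0.2, 0.1, -2.5]
finger_gap: 20.9
```

Run:
```python
from h import *
st()
s=sense();t=snapshot('top');c=snapshot('scene')
r,g=ringw(s);pt=proj('top',r);ps=proj('scene',r);print(pt,ps)
def crop(im,c,h=32):
    x,y=map(int,c);k=cv2.resize(im[y-h:y+h,x-h:x+h],(400,400),interpolation=cv2.INTER_CUBIC);cv2.circle(k,(int((c[0]-x+h)*6.25),int((c[1]-y+h)*6.25)),2,(0,0,255),-1);return k
cv2.imwrite('pics/c4.png',np.hstack([crop(t,pt),crop(c,ps)]))
p,R=target(5,-2,256);a=plan(p,R,10,10)
```

```text
{'time': np.float64(12.4), 'joint_pos': array([ 12.9,  -6.5, 126.3, -56. ,  21.4, -20.6]), 'tool_pos': array([662. ,  91.5, 122.7]), 'tcp_rot': array([-180. ,   50.2,  169.8]), 'ft_force': array([-0.2,  0.1, -2.5]), 'finger_gap': np.float64(20.9)}
ring loc [-31.9  -1.3 263.6] axis [ 0.084 -0.017  0.996]
[np.float64(231.3000463282818), np.float64(193.94451086553556)] [np.float64(389.0564429823807), np.float64(271.9335395894999)]
dist 37.0 ang 0.0 per row 4.0 0.0
[10, -1.8, -0.0, 3.2, -0.0, 0.0, -0.0],[10, -1.8, -0.0, 3.2, -0.0, 0.0, -0.0],[10, -1.8, -0.0, 3.2, -0.0, 0.0, -0.0],[10, -1.8, -0.0, 3.2, -0.0, 0.0, -0.0],[10, -1.8, -0.1, 3.2, -0.0, 0.0, -0.0],[10, -1.8, -0.1, 3.2, -0.0, 0.0, -0.0],[10, -1.8, -0.1, 3.2, -0.0, 0.0, -0.0],[10, -1.8, -0.1, 3.2, -0.0, 0.0, -0.0],[10, -1.8, -0.1, 3.2, -0.0, 0.0, -0.0],[10, -1.8, -0.1, 3.2, -0.0, 0.0, -0.0],
```

View pics/c4.png

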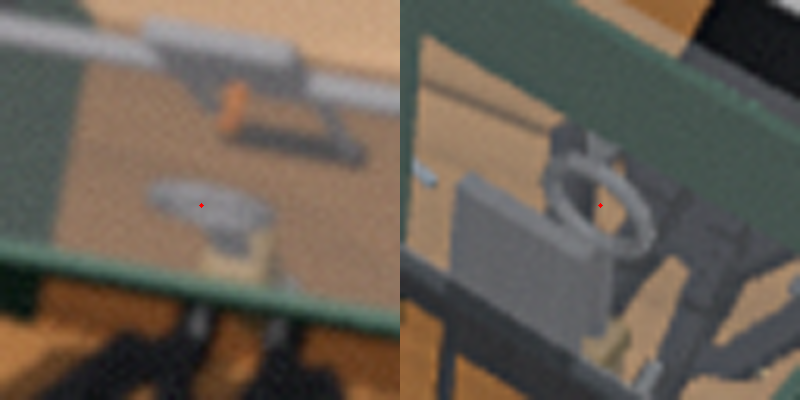

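Ring is inside at z≈263, with its centre on the prediction in the scene view. The top view puts the hook about 2 mm to the right of the ring's line. I'll drop to z≈251 and feel forward.

servo_tool(motion=[[10,2.5,-0.5,2,0,0,0],[10,2.5,-0.5,2,0,0,0],[10,2.5,-0.5,2,0,0,0],[10,1,-0.5,1,0,0,0],[10,0,0,0,0,0,0]])

```text
time: 13.05
tool_pos: [660.4, 88.9, 108.1]
tcp_rot: [-179.9, 50.0, 169.9]
ft_force: [0.1, -0.7, -1.6]
finger_gap: 21.1
```

Run:
```python
from h import *
st()
p,R=target(-8,-3,251);a=plan(p,R,6,10)
```

```text
{'time': np.float64(13.0), 'joint_pos': array([ 12.6,  -5. , 126.7, -59.6,  20.3, -16.9]), 'tool_pos': array([660.4,  88.9, 108.1]), 'tcp_rot': array([-179.9,   50. ,  169.9]), 'ft_force': array([ 0.1, -0.7, -1.6]), 'finger_gap': np.float64(21.1)}
ring loc [-32.5  -4.  249.1] axis [ 0.087 -0.016  0.996]
dist 25.0 ang 0.0 per row 4.0 0.0
[10, -2.9, 0.2, 2.9, -0.0, 0.0, -0.0],[10, -2.9, 0.2, 2.9, -0.0, 0.0, -0.0],[10, -2.9, 0.2, 2.9, -0.0, 0.0, -0.0],[10, -2.9, 0.2, 2.9, -0.0, 0.0, -0.0],[10, -2.9, 0.2, 2.9, -0.0, 0.0, -0.0],[10, -2.9, 0.2, 2.9, -0.0, 0.0, -0.0],
```

servo_tool(motion=[[10,-2.9,0,2.9,0,0,0],[10,-2.9,0,2.9,0,0,0],[10,-2.7,0,2.9,0,0,0],[10,-2.5,0,2.9,0,0,0],[10,-2,0,2.2,0,0,0],[10,0,0,0,0,0,0]])

```text
time: 13.65
tool_pos: [681.4, 85.2, 109.9]
tcp_rot: [-179.9, 50.1, 169.8]
ft_force: [-0.4, -0.1, -1.4]
finger_gap: 20.8
```

Run:
```python
from h import *
st()
p,R=target(8,-3,251.5);a=plan(p,R,8,10)
```

```text
{'time': np.float64(13.6), 'joint_pos': array([ 11.5,  -2.1, 123.8, -58.8,  19.5, -18.3]), 'tool_pos': array([681.4,  85.2, 109.9]), 'tcp_rot': array([-179.9,   50.1,  169.8]), 'ft_force': array([-0.4, -0.1, -1.4]), 'finger_gap': np.float64(20.8)}
ring loc [-11.3  -4.  250.8] axis [ 0.086 -0.016  0.996]
dist 19.0 ang 0.0 per row 2.0 0.0
[10, -1.6, 0.1, 1.8, -0.0, 0.0, -0.0],[10, -1.6, 0.1, 1.8, -0.0, 0.0, -0.0],[10, -1.6, 0.1, 1.8, -0.0, 0.0, -0.0],[10, -1.6, 0.1, 1.8, -0.0, 0.0, -0.0],[10, -1.6, 0.1, 1.8, -0.0, 0.0, -0.0],[10, -1.6, 0.1, 1.8, -0.0, 0.0, -0.0],[10, -1.6, 0.1, 1.8, -0.0, 0.0, -0.0],[10, -1.6, 0.1, 1.8, -0.0, 0.0, -0.0],
```

servo_tool(motion=[[10,-1.5,0,1.8,0,0,0],[10,-1.5,0,1.8,0,0,0],[10,-1.5,0,1.8,0,0,0],[10,0,0,0,0,0,0]])

```text
time: 14.05
tool_pos: [688.9, 83.9, 109.9]
tcp_rot: [-179.9, 50.1, 169.8]
ft_force: [0.5, 0.1, -1.1]
finger_gap: 20.4
```

servo_tool(motion=[[10,-1.5,0,1.8,0,0,0],[10,-1.5,0,1.8,0,0,0],[10,0,0,0,0,0,0]])

```text
time: 14.35
tool_pos: [693.8, 83.0, 109.7]
tcp_rot: [-179.9, 50.1, 169.8]
ft_force: [-0.3, 0.9, -1.9]
finger_gap: 20.7
```

Run:
```python
from h import *
st();print(sense()['wrist_torque'])
```

```text
{'time': np.float64(14.4), 'joint_pos': array([ 10.9,  -0.3, 122.1, -58.5,  19. , -19.1]), 'tool_pos': array([693.8,  83. , 109.7]), 'tcp_rot': array([-179.9,   50.1,  169.8]), 'ft_force': array([-0.3,  0.9, -1.9]), 'finger_gap': np.float64(20.7)}
ring loc [  1.3  -4.  250.7] axis [ 0.086 -0.016  0.996]
[ 0.05865092  0.63105031 -0.00624481]
```

servo_tool(motion=[[10,-1,0,1.2,0,0,0],[10,-1,0,1.2,0,0,0],[10,0,0,0,0,0,0]])

```text
time: 14.65
tool_pos: [697.1, 82.4, 109.6]
tcp_rot: [-179.9, 50.1, 169.8]
ft_force: [0.3, -0.1, -2.0]
finger_gap: 20.6
```

servo_tool(motion=[[10,-1,0,1.2,0,0,0],[10,-1,0,1.2,0,0,0],[10,0,0,0,0,0,0]])

```text
time: 14.95
tool_pos: [700.4, 81.8, 109.6]
tcp_rot: [-179.9, 50.1, 169.8]
ft_force: [0.4, 0.4, -1.7]
finger_gap: 20.4
```

Run:
```python
from h import *
st();print(sense()['wrist_torque'])
s=sense();t=snapshot('top');c=snapshot('scene')
r,g=ringw(s);pt=proj('top',r);ps=proj('scene',r);print(pt,ps)
def crop(im,c,h=32):
    x,y=map(int,c);k=cv2.resize(im[y-h:y+h,x-h:x+h],(400,400),interpolation=cv2.INTER_CUBIC);return k
cv2.imwrite('pics/c5.png',np.hstack([crop(t,pt,20),crop(c,ps)]))
```

```text
{'time': np.float64(15.0), 'joint_pos': array([ 10.6,   0.6, 121.1, -58.2,  18.8, -19.5]), 'tool_pos': array([700.4,  81.8, 109.6]), 'tcp_rot': array([-179.9,   50.1,  169.8]), 'ft_force': array([ 0.4,  0.4, -1.7]), 'finger_gap': np.float64(20.4)}
ring loc [  8.   -4.  250.5] axis [ 0.086 -0.016  0.996]
[ 0.19258518  0.60425182 -0.01003164]
[np.float64(236.76170609441408), np.float64(176.9679311719629)] [np.float64(376.63797640021625), np.float64(286.76194644898953)]
```

View pics/c5.png

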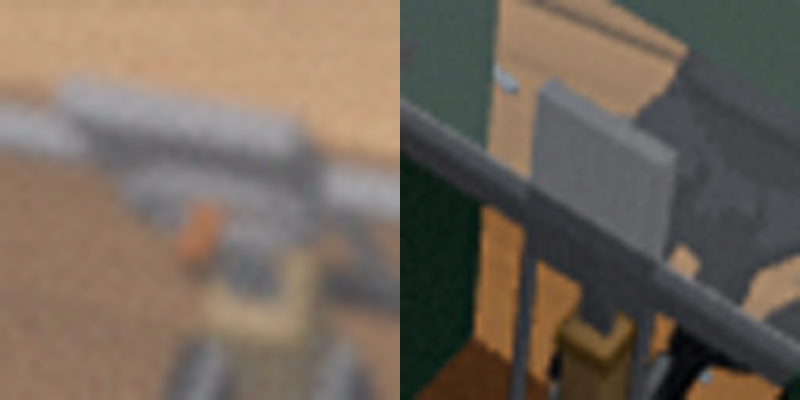

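The hook tip (top crop, (200,235)) now stands in front of the ring's top arc, with the ring centre about 2 mm to its right. I'll keep feeling forward for the plate.

servo_tool(motion=[[10,-0.8,0.5,1,0,0,0],[10,-0.8,0.5,1,0,0,0],[10,0,0,0,0,0,0]])

```text
time: 15.35
tool_pos: [702.9, 82.3, 109.2]
tcp_rot: [-179.9, 50.0, 169.8]
ft_force: [-1.7, 0.2, -1.2]
finger_gap: 20.6
```

servo_tool(motion=[[10,-0.8,0,1,0,0,0],[10,0,0,0,0,0,0]])

```text
time: 15.55
tool_pos: [704.1, 82.1, 109.0]
tcp_rot: [-179.9, 50.0, 169.8]
ft_force: [-3.5, 0.3, -0.1]
finger_gap: 20.7
```

servo_tool(motion=[[10,-0.8,0,1,0,0,0],[10,0,0,0,0,0,0]])

```text
time: 15.75
tool_pos: [705.3, 81.9, 108.8]
tcp_rot: [-179.9, 50.0, 169.9]
ft_force: [-2.7, 0.3, -1.4]
finger_gap: 20.8
```

Run:
```python
from h import *
st();print(sense()['wrist_torque'])
```

```text
{'time': np.float64(15.8), 'joint_pos': array([ 10.5,   1.4, 120.4, -58.1,  18.7, -19.7]), 'tool_pos': array([705.3,  81.9, 108.8]), 'tcp_rot': array([-179.9,   50. ,  169.9]), 'ft_force': array([-2.7,  0.3, -1.4]), 'finger_gap': np.float64(20.8)}
ring loc [ 13.   -3.  249.7] axis [ 0.087 -0.016  0.996]
[ 0.07015519  0.2985032  -0.07353727]
```

servo_tool(motion=[[10,1,0,-1.2,0,0,0],[10,0.6,0,-0.7,0,0,0],[10,0,0,0,0,0,0]])

```text
time: 16.05
tool_pos: [702.9, 82.4, 109.0]
tcp_rot: [-179.9, 50.0, 169.9]
ft_force: [-0.5, -0.1, -1.6]
finger_gap: 20.5
```

servo_tool(motion=[[10,1.8,0,1.4,0,0,0],[10,1.8,0,1.4,0,0,0],[10,0,0,0,0,0,0]])

```text
time: 16.35
tool_pos: [702.8, 82.5, 104.4]
tcp_rot: [-179.9, 50.0, 169.9]
ft_force: [-0.3, 0.7, -2.4]
finger_gap: 20.6
```

Run:
```python
from h import *
st();print(sense()['wrist_torque'])
```

```text
{'time': np.float64(16.4), 'joint_pos': array([ 10.6,   1.6, 120.8, -59.9,  18.5, -17.7]), 'tool_pos': array([702.8,  82.5, 104.4]), 'tcp_rot': array([-179.9,   50. ,  169.9]), 'ft_force': array([-0.3,  0.7, -2.4]), 'finger_gap': np.float64(20.6)}
ring loc [ 10.3  -2.9 245.3] axis [ 0.087 -0.016  0.996]
[0.07564438 0.5594452  0.02517439]
```

servo_tool(motion=[[10,1.8,0,1.4,0,0,0],[10,1.8,0,1.4,0,0,0],[10,0,0,0,0,0,0]])

```text
time: 16.65
tool_pos: [702.6, 82.5, 99.2]
tcp_rot: [-179.9, 50.0, 169.9]
ft_force: [0.2, 0.5, -2.5]
finger_gap: 20.9
```

servo_tool(motion=[[10,1.8,0,1.4,0,0,0],[10,0,0,0,0,0,0]])

```text
time: 16.85
tool_pos: [702.4, 82.5, 96.5]
tcp_rot: [-179.9, 50.0, 169.9]
ft_force: [0.8, 0.3, -2.1]
finger_gap: 20.6
```

servo_tool(motion=[[10,1.2,0,1,0,0,0],[10,0,0,0,0,0,0]])

```text
time: 17.05
tool_pos: [702.5, 82.5, 94.8]
tcp_rot: [-179.9, 50.0, 169.9]
ft_force: [0.6, 0.4, -2.1]
finger_gap: 20.5
```

Run:
```python
from h import *
st();print(sense()['wrist_torque'])
```

```text
{'time': np.float64(17.0), 'joint_pos': array([ 10.6,   2.8, 120.9, -63.1,  17.9, -14.4]), 'tool_pos': array([702.5,  82.5,  94.8]), 'tcp_rot': array([-179.9,   50. ,  169.9]), 'ft_force': array([ 0.6,  0.4, -2.1]), 'finger_gap': np.float64(20.5)}
ring loc [ 10.1  -2.9 235.7] axis [ 0.087 -0.016  0.996]
[ 0.16293055  0.56291703 -0.01710431]
```

servo_tool(motion=[[10,0.9,0,0.7,0,0,0],[10,0,0,0,0,0,0]])

```text
time: 17.25
tool_pos: [702.5, 82.5, 93.7]
tcp_rot: [-179.9, 50.0, 169.9]
ft_force: [0.9, -0.0, -1.8]
finger_gap: 20.7
```

servo_tool(motion=[[10,0.9,0,0.7,0,0,0],[10,0,0,0,0,0,0]])

```text
time: 17.45
tool_pos: [702.5, 82.6, 92.5]
tcp_rot: [-179.9, 50.0, 169.9]
ft_force: [0.6, -0.1, -2.4]
finger_gap: 20.5
```

Run:
```python
from h import *
st();s=sense();print(s['wrist_torque'])
t=snapshot('top');c=snapshot('scene')
r,g=ringw(s);pt=proj('top',r);ps=proj('scene',r)
def crop(im,c,h=32):
    x,y=map(int,c);k=cv2.resize(im[y-h:y+h,x-h:x+h],(400,400),interpolation=cv2.INTER_CUBIC);return k
cv2.imwrite('pics/c6.png',np.hstack([crop(t,pt,20),crop(c,ps)]))
```

```text
{'time': np.float64(17.4), 'joint_pos': array([ 10.7,   3. , 120.9, -64. ,  17.7, -13.4]), 'tool_pos': array([702.5,  82.6,  92.5]), 'tcp_rot': array([-179.9,   50. ,  169.9]), 'ft_force': array([ 0.6, -0.1, -2.4]), 'finger_gap': np.float64(20.5)}
ring loc [ 10.   -2.9 233.4] axis [ 0.087 -0.016  0.996]
[0.10908647 0.55155533 0.0103703 ]
```

View pics/c6.png

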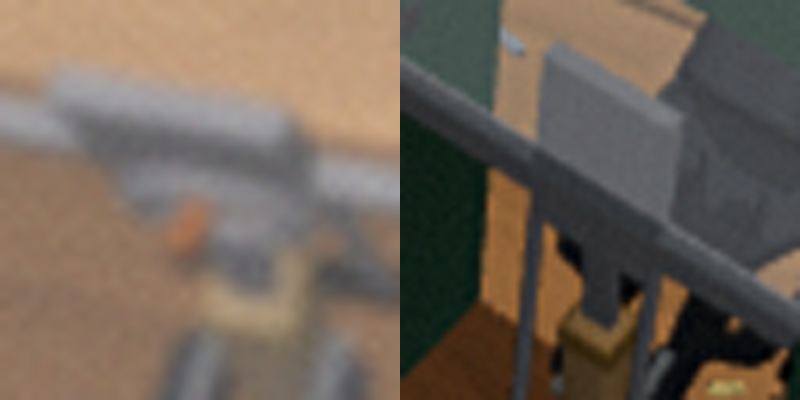

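The hook tip stands in front of the ring and the ring arc covers the bar behind it. I'll lower until the hook takes the load.

servo_tool(motion=[[10,0.9,0,0.7,0,0,0],[10,0,0,0,0,0,0]])

```text
time: 17.75
tool_pos: [702.7, 82.6, 91.7]
tcp_rot: [-179.9, 50.1, 169.9]
ft_force: [0.4, 0.2, -1.7]
finger_gap: 20.6
```

servo_tool(motion=[[10,0.9,0,0.7,0,0,0],[10,0,0,0,0,0,0]])

```text
time: 17.95
tool_pos: [702.7, 82.6, 90.5]
tcp_rot: [-179.9, 50.1, 169.8]
ft_force: [-0.2, -0.1, -1.9]
finger_gap: 20.7
```

servo_tool(motion=[[10,0.9,0,0.7,0,0,0],[10,0,0,0,0,0,0]])

```text
time: 18.15
tool_pos: [702.9, 82.7, 89.7]
tcp_rot: [-179.9, 50.1, 169.8]
ft_force: [0.6, -0.0, -1.2]
finger_gap: 20.6
```

servo_tool(motion=[[10,0.9,0,0.7,0,0,0],[10,0,0,0,0,0,0]])

```text
time: 18.35
tool_pos: [703.6, 82.9, 89.5]
tcp_rot: [-180.0, 50.2, 169.8]
ft_force: [-0.7, 0.3, -1.4]
finger_gap: 20.4
```

servo_tool(motion=[[10,0.9,0,0.7,0,0,0],[10,0,0,0,0,0,0]])

```text
time: 18.55
tool_pos: [704.2, 83.0, 89.3]
tcp_rot: [180.0, 50.3, 169.8]
ft_force: [-0.6, 0.2, -0.3]
finger_gap: 20.8
```

Run:
```python
from h import *
st();s=sense();print(s['wrist_torque'])
```

```text
{'time': np.float64(18.6), 'joint_pos': array([ 10.7,   3.7, 120.8, -66.3,  17.4, -11. ]), 'tool_pos': array([704.2,  83. ,  89.3]), 'tcp_rot': array([180. ,  50.3, 169.8]), 'ft_force': array([-0.6,  0.2, -0.3]), 'finger_gap': np.float64(20.8)}
ring loc [ 11.1  -2.4 230.3] axis [ 0.083 -0.017  0.996]
[ 0.08712642  0.34319496 -0.07395854]
```

Fz has risen from −2 to about −0.3 N and descent has stopped, so the hook bears the weight. Releasing.

servo_tool(motion=[[22,0,0,0,0,0,0],[26,0,0,0,0,0,0],[32,0,0,0,0,0,0],[40,0,0,0,0,0,0],[48,0,0,0,0,0,0],[48,0,0,0,0,0,0]])

```text
time: 19.15
tool_pos: [703.8, 83.0, 88.8]
tcp_rot: [-180.0, 50.2, 169.8]
ft_force: [-0.8, 0.1, -1.0]
finger_gap: 48.0
```

Run:
```python
from h import *
st()
s=sense();im=snapshot('wrist');c=snapshot('scene');t=snapshot('top')
r,g=ringw(s);ps=proj('scene',r);x,y=map(int,ps);k=cv2.resize(c[y-30:y+60,x-36:x+36],(384,480),interpolation=cv2.INTER_CUBIC)
cv2.imwrite('pics/c7.png',cv2.resize(np.hstack([cv2.resize(im,(640,480)),k]),(800,375)))
```

```text
{'time': np.float64(19.2), 'joint_pos': array([ 10.7,   3.7, 120.8, -66.3,  17.4, -11.1]), 'tool_pos': array([703.8,  83. ,  88.8]), 'tcp_rot': array([-180. ,   50.2,  169.8]), 'ft_force': array([-0.8,  0.1, -1. ]), 'finger_gap': np.float64(48.0)}
ring loc [ 10.8  -2.4 229.7] axis [ 0.083 -0.017  0.996]
```

View pics/c7.png

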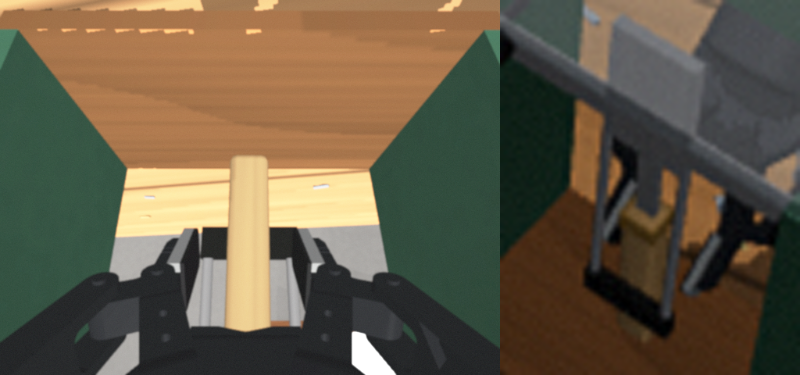

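Handle hangs free and centred between the opened fingers, with the rubber rest behind it. Backing straight out.

servo_tool(motion=[[48,3,0,-4,0,0,0],[48,5,0,-6,0,0,0],[48,5,0,-7,0,0,0],[48,5,0,-7,0,0,0],[48,5,0,-7,0,0,0],[48,5,0,-7,0,0,0],[48,5,0,-8,0,0,0],[48,5,0,-8,0,0,0],[48,5,0,-8,0,0,0],[48,0,0,0,0,0,0]])

```text
time: 20.3
tool_pos: [622.2, 97.6, 95.5]
tcp_rot: [-180.0, 50.2, 169.8]
ft_force: [-0.0, 1.1, -0.4]
finger_gap: 47.8
```

servo_tool(motion=[[48,4,0,-8,0,0,0],[48,4,0,-8,0,0,0],[48,4,0,-8,0,0,0],[48,4,0,-8,0,0,0],[48,0,0,0,0,0,0],[48,0,0,0,0,0,0],[48,0,0,0,0,0,0],[48,0,0,0,0,0,0],[48,0,0,0,0,0,0],[48,0,0,0,0,0,0]])

```text
time: 21.3
tool_pos: [588.6, 104.2, 105.8]
tcp_rot: [179.9, 50.4, 169.8]
ft_force: [-0.5, -0.1, -0.7]
finger_gap: 48.0
```

Run:
```python
from h import *
show()
im=snapshot('wrist');c=snapshot('scene');k=cv2.resize(c[225:395,315:451],(384,480),interpolation=cv2.INTER_CUBIC)
cv2.imwrite('pics/c8.png',cv2.resize(np.hstack([im,k]),(800,375)))
t=snapshot('top');t0=cv2.imread('pics/top0.png')
d=cv2.absdiff(t,t0).max(2)
for n,(a,b,e,f) in {'goblet+bobbin':(215,325,125,180),'gouge':(200,325,480,510)}.items():print(n,d[a:b,e:f].mean(),(d[a:b,e:f]>60).sum())
```

```text
{'time': np.float64(21.3), 'joint_pos': array([ 17.7, -15.9, 136.5, -60.6,  24.4, -13.1]), 'tool_pos': array([588.6, 104.2, 105.8]), 'tcp_rot': array([179.9,  50.4, 169.8]), 'ft_force': array([-0.5, -0.1, -0.7]), 'finger_gap': np.float64(48.0)}
goblet+bobbin 8.474380165289256 243
gouge 5.0789333333333335 0
```

View pics/c8.png

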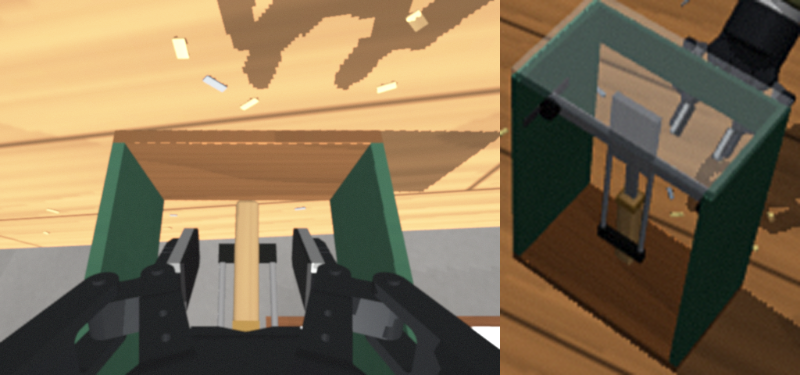

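The gauge hangs vertical behind the open fingers, against the rest. Last, I'll check the goblet and bobbin by colour centroid, let a second pass, and hand in.

Run:
```python
from h import *
for i in range(8): im=snapshot('top')
a=cv2.imread('pics/top0.png')
for n,r,lo_,hi_ in(('bobbin',(215,255,125,165),(22,90,140),(35,255,255)),('goblet',(285,320,140,185),(4,170,90),(13,255,200))):
    o=[]
    for f in(a,im):
        m=cv2.inRange(cv2.cvtColor(f,cv2.COLOR_BGR2HSV)[r[0]:r[1],r[2]:r[3]],lo_,hi_);M=cv2.moments(m,True);o.append((M['m00'],round(M['m10']/max(M['m00'],1)+r[2],1),round(M['m01']/max(M['m00'],1)+r[0],1)))
    print(n,o)
h=cv2.absdiff(cv2.imread('pics/tp3.png'),a)
show();hand_in()
```

```text
bobbin [(369.0, 146.7, 235.2), (367.0, 146.6, 235.1)]
goblet [(519.0, 162.2, 302.0), (524.0, 162.3, 302.3)]
{'time': np.float64(21.8), 'joint_pos': array([ 17.7, -15.9, 136.5, -60.6,  24.4, -13.1]), 'tool_pos': array([588.5, 104.3, 105.9]), 'tcp_rot': array([179.9,  50.4, 169.8]), 'ft_force': array([-0.3,  0.1, -0.9]), 'finger_gap': np.float64(48.0)}
the job is handed in; nothing more can be done
```

The gauge is hanging by its ring on the orange hook, and I handed the job in at about 21.8 s; no verdict is reported. I gripped the handle with the tool tilted 35° and tipped it ring-up. I brought the ring in under the lip and felt the back plate at about 3 N, roughly 16 mm behind the cabinet's centre. I then eased off 2 mm, lowered the ring onto the hook, let go and backed out.

**What the checks showed:**
- **Seating:** the wrist's vertical force rose from about −2 N to −0.3 N and the arm stopped descending before I let go, so the hook was carrying the weight.
- **Release:** the last wrist and scene views showed the handle vertical against the rubber rest and clear of the fingers. I did not measure its speed.
- **Neighbours:** the goblet and bobbin centroids moved by at most 0.3 px between the first and last top views, and the gouge area was unchanged.
- **Contact forces:** the highest I read after a step was about 3.5 N, while feeling for the plate; readings within a step were not recorded.

**What disagreed:**
- One oblique wrist view put the cabinet about 12 mm nearer than the other measurements. I replaced it with a head-on view.
- The hook caught the ring about 3 mm lower than I had calculated (about 230 mm against the expected 233 mm). I put this down to calibration or a small shift in the grip.

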